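# Lid on the punch box

### The job

Close the open wooden punch box with the lid that fills it: tuck one long edge of the lid under the box's retaining lip, then lower the opposite edge inside the facing wall until the lid lies flat on the ledge, and let go. Leave the narrower lid, which belongs to another box, where it is.

Things in the scene. Friction and masses are not known exactly. Their poses are not given: they have to be found in the camera images.
- box: Open wooden box, 104 (x) by 136 mm (y), fixed to the desk, three steel punches inside. Origin: centre of its underside; z up; +x points to the wall with the lip. The lid rests on a ledge 22 mm above the origin, in a pocket 88 (x) by 120 mm (y) centred on the origin. Walls at -x and +x rise to 42 mm above the origin, the side walls to 30 mm.
- box_lip (a point): Middle of the lower inner edge of the retaining lip, 26 mm along +x from the box's origin and 42 mm up; axes as the box. The lip, a 6 mm board (top at 48 mm) over the full width, covers the last 18 mm of the pocket, 20 mm above the ledge. The wall opposite also stands 20 mm above the ledge, so the lid enters only tilted, lip-side edge low, by 15 to 20 degrees.
- lid: The lid to use: loose flat wooden board 76 mm (x) by 104 mm (y) by 7 mm, 0.1 to 0.17 kg, the same either way round. Origin: centre of its underside; z up through its grip; its long edges run along its y. The dark wooden grip bar stands upright on the middle of the board: 28 mm along x, 14 mm thick along y, from 7 to 41 mm above the origin.
- short_lid: The lid not to use: the same kind of board and the same grip bar, but only 50 mm (x) by 104 mm (y) by 7 mm. Origin and axes as for the other lid.

How it is judged:
By the outcome, as a careful person would: the job done as asked, in the order asked, and still so for the second after the job is handed in, with the robot touching nothing.
It also fails if it takes over 38 s, if anything falls off the work surface, if the arm or the gripper's body presses on something with over 40 N, if the wrist force passes 120 N, or if a joint passes its speed limit or range.

### The arm

A 6-joint arm with a two-finger parallel gripper is mounted at the origin on a cart in front of the work surface, level with it; the furniture and walls round the work are solid. World frame = base frame: x ahead of the robot, y to its left, z up, the work surface at z = 0. Lengths are in m, angles in rad, forces in N, time in s.
With the tool pointing down it reaches from about 0.375 to 0.9 m from the base axis. Payload 3.1 kg.
Tool frame: the origin (TCP) lies at the very end of the fingers, on their centre line; the grasp point (between the pads) lies 19 mm behind it (tcp_to_grasp is the distance from the TCP to the grasp point, in m); z points along the fingers, y is the direction in which the jaws open and shut (so a half turn about z gives the same grasp; the last joint's range is limited). The gripper opens to 85 mm and grips with 20 to 120 N. Pads are 22 mm wide; open, the fingers measure 114 mm over their backs; the gripper's body (76 mm by 85 mm) begins 54 mm behind the grasp point. The pads swing forward as they close: fully open they stand 13 mm farther back than shut.
Start: joints at [-1.28, 0.527, 1.433, -0, 1.181, -0.178], TCP at [0.282, -0.558, 0.231] pointing down, gripper open.
Joint ranges: [-3.08, 3.08], [-0.75, 2.2], [0.22, 2.44], [-1.43, 4.57], [0, 2.65], [-2.85, 2.85]. Speed limits (rad/s): [2.79, 2.79, 3.14, 3.14, 3.14, 3.14].

### API

Orientations are given as a unit quaternion [x, y, z, w].
In Python, from station import sense, snapshot, camera_info, sign_off, tcp_to_grasp gives the robot as it stands.
- The arm moves only by the shell command python3 -m inch 'ROWS' [FORCE]. ROWS is JSON, a list of rows, each a list of 3 entries, a list of its own where there are three numbers: the closure, from -1 (fully open) to 1 (shut), so that 0 is half open, then the shift along the tool's x, y, z normalised to -1 to 1, where 1 is 10 cm, then the turn, a rotation vector about the tool's x, y, z normalised to -1 to 1, where 1 is 360 degrees. In form: [[jaw, [dx, dy, dz], [ax, ay, az]], ...]. A call has 1 to 20 rows; each row is the pose to reach, as a shift and turn from the pose commanded when the call began, along the tool's axes at that moment, turning the shorter way round; what a row does not reach only later rows make up. A row lasts 1/10 s, in which the tool goes at most 50 mm and 8.59 degrees, less where a joint would pass 70% of its speed; a pose out of reach is approached as far as the arm can. A call with a number of a shift or a turn outside -1 to 1 is refused whole. A call with a gripper value outside its range is refused whole. The fingers move at their own pace and stop on an object; FORCE is the grip in N (left out, the last holds). Time passes only in rows, so rows that repeat a pose let the fingers close. It gives the time, the measured TCP pose, the force and the opening at its end, in the units of the state.
- sense(): the state, without advancing time (a new reading comes with each control period).
- snapshot(name): name is "side" or "top" or "wrist"; returns (picture, depth): 384x512x3 uint8, blue, green, red; 384x512 float32, m along the optical axis (not along the pixel's ray), 0 where there is no reading.
- camera_info(name): a dict with "K" (3x3 intrinsics, pixels), "origin" and "orientation" of the camera in the world. Camera axes: x right, y down, z forward; pixel columns grow to the right and rows downward; lengths in m; the calibration is good to about 2 mm. A picture is of the moment at which its call begins: read the wrist's pose just before it. camera_info takes no time and is no camera call; for the wrist camera it gives the pose at the moment of the call.
- sign_off(): hands the job in, once; it reports no verdict.
The state is a dict: "t": time; "q": joint angles; "qd": joint speeds; "tau": joint torques, N m; "tcp_pos": TCP position; "tool_rot": TCP orientation; "force": force on the tool from outside, world axes, zero at the start; "ft_torque": the same for the moment, N m; "finger_gap": opening from 0.0 (shut) to 1.0 (fully open).
Only numpy, scipy, OpenCV 4.12 (cv2) and the standard library are available. Lean on these libraries where they do the work, as an engineer would, in place of code of your own. Each camera call takes 0.05 s, during which the arm holds its last target.

## Working session

There is one attempt and no reset: what is moved stays moved. The work goes in short steps, Python scripts to look and compute and a shell command to move; the robot and the scene stay as the last step left them, time stands still between calls to the robot, and variables do not carry over. Pictures are saved under pics/ and viewed, and the job is handed in when it is done.

```bash
ls; mkdir -p pics; python3 - <<'E'
from station import *
import cv2
s=sense();print({k:(v if isinstance(v,(int,float)) else [round(float(x),3) for x in v]) for k,v in s.items()},tcp_to_grasp)
for n in("top","side"):
    p,d=snapshot(n);cv2.imwrite(f"pics/{n}0.png",p);c=camera_info(n);print(n,c)
E
```

```text
pics
{'t': 0.0, 'q': [-1.28, 0.528, 1.434, -0.0, 1.181, -0.179], 'qd': [0.001, -0.001, -0.001, -0.002, -0.0, 0.001], 'tau': [0.0, -44.235, -17.803, -0.0, 0.008, 0.0], 'tcp_pos': [0.282, -0.557, 0.23], 'tool_rot': [0.973, 0.232, -0.0, -0.001], 'force': [0.576, -0.09, -0.196], 'ft_torque': [0.019, 0.022, -0.003], 'finger_gap': 0.9957753519136504} 0.0187
top {'K': array([[423.45111578,   0.        , 256.88072802],
       [  0.        , 423.45111578, 194.00787065],
       [  0.        ,   0.        ,   1.        ]]), 'origin': array([ 0.51483251, -0.11353713,  0.91016098]), 'orientation': array([-0.70345725,  0.70952477, -0.02635923,  0.0320575 ])}
side {'K': array([[440.29260612,   0.        , 256.3470612 ],
       [  0.        , 440.29260612, 193.02479522],
       [  0.        ,   0.        ,   1.        ]]), 'origin': array([ 0.60323482, -0.48667626,  0.82774015]), 'orientation': array([ 0.9726159 ,  0.02840786, -0.00775027, -0.23054551])}
```

View pics/top0.png

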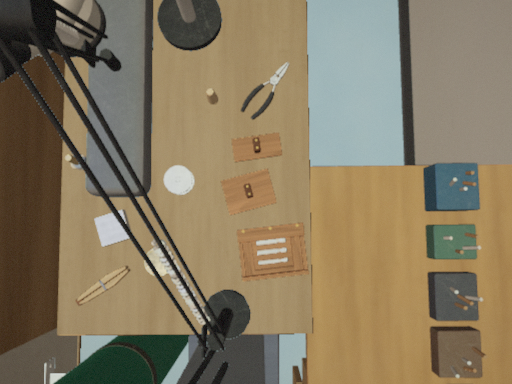

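View pics/side0.png

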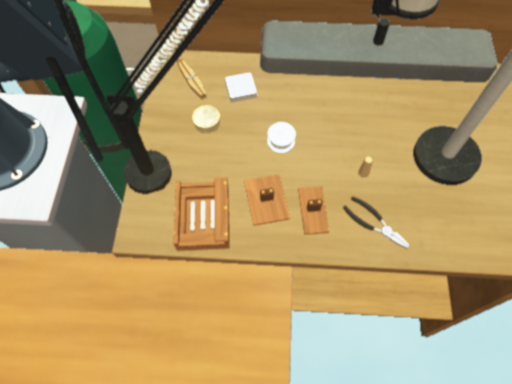

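```bash
cat > h.py <<'E'
import numpy as np, cv2
from scipy.spatial.transform import Rotation as R
from station import *
def ray(n,u,v,z,ci=None):
    c=ci or camera_info(n);d=R.from_quat(c["orientation"]).as_matrix()@np.linalg.inv(c["K"])@[u,v,1]
    o=np.array(c["origin"]);return o+d*(z-o[2])/d[2]
def proj(n,P,ci=None):
    c=ci or camera_info(n);p=R.from_quat(c["orientation"]).as_matrix().T@(np.array(P)-c["origin"]);p=c["K"]@p;return p[:2]/p[2]
def crop(n,img,x,y,w,h,f,out):
    cv2.imwrite(out,cv2.resize(img[y:y+h,x:x+w],None,fx=f,fy=f,interpolation=cv2.INTER_CUBIC))
E
python3 - <<'E'
from h import *
t=cv2.imread("pics/top0.png");s=cv2.imread("pics/side0.png")
crop("",t,210,125,110,165,3.6,"pics/topc.png") if 0 else crop("",t,200,120,130,165,3.6,"pics/topc.png")
crop("",s,160,165,190,95,4.2,"pics/sidec.png")
for n,l in(("top",[(272,250,.04),(249,190,.03),(257,146,.03),(308,0,0),(60,300,0)]),("side",[(203,213,.03),(267,197,.03),(313,208,.03)])):
    for a in l: print(n,a,ray(n,*a).round(3))
E
```

```text
top (272, 250, 0.04) [ 0.472 -0.137  0.04 ]
top (249, 190, 0.03) [ 0.596 -0.09   0.03 ]
top (257, 146, 0.03) [ 0.689 -0.108  0.03 ]
top (308, 0, 0) [ 1.025 -0.225  0.   ]
top (60, 300, 0) [0.368 0.313 0.   ]
side (203, 213, 0.03) [ 0.475 -0.137  0.03 ]
side (267, 197, 0.03) [ 0.6   -0.094  0.03 ]
side (313, 208, 0.03) [ 0.693 -0.114  0.03 ]
```

View pics/topc.png

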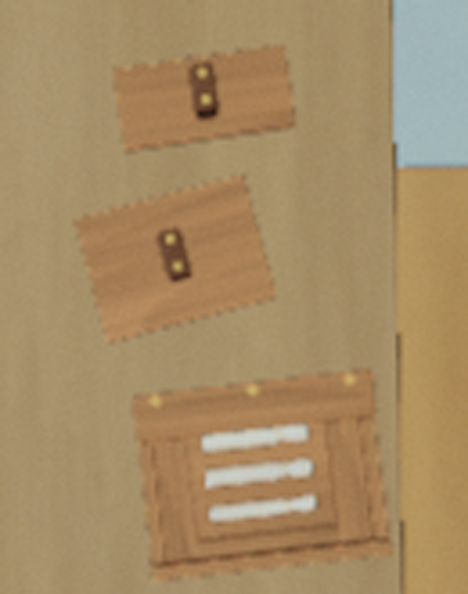

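View pics/sidec.png

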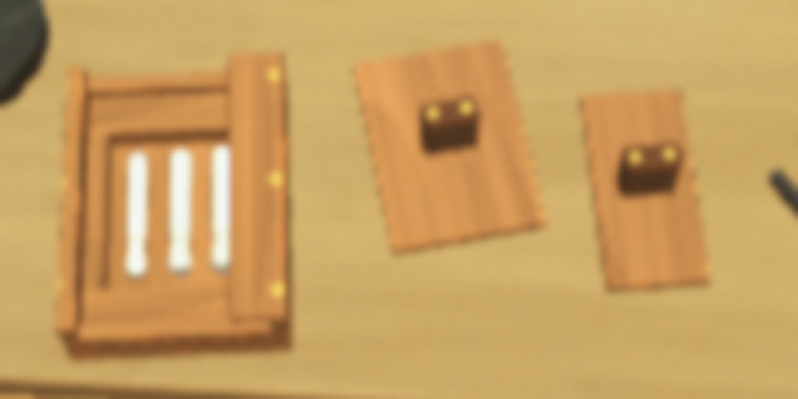

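```bash
python3 - <<'E'
from h import *
def zmap(n,d,ci):
    v,u=np.mgrid[:384,:512];K=ci["K"]
    P=np.stack([(u-K[0,2])*d/K[0,0],(v-K[1,2])*d/K[1,1],d],-1)
    return P@R.from_quat(ci["orientation"]).as_matrix().T+ci["origin"]
for n,roi in(("top",(215,125,310,285)),("side",(165,168,345,255))):
    p,d=snapshot(n);c=camera_info(n);W=zmap(n,d,c)
    hsv=cv2.cvtColor(p,cv2.COLOR_BGR2HSV)
    x0,y0,x1,y1=roi
    S=hsv[y0:y1,x0:x1].astype(int)
    print(n,"desk",S[3,3],"z desk",np.median(W[y0:y1,x0:x1,2]))
    m=((hsv[...,1]>118)&(hsv[...,0]<16)).astype(np.uint8)*255
    mm=np.zeros_like(m);mm[y0:y1,x0:x1]=m[y0:y1,x0:x1]
    cv2.imwrite(f"pics/m_{n}.png",cv2.resize(mm[y0:y1,x0:x1],None,fx=3,fy=3,interpolation=0))
    mm=cv2.morphologyEx(mm,cv2.MORPH_CLOSE,np.ones((5,5)))
    cs,_=cv2.findContours(mm,cv2.RETR_EXTERNAL,cv2.CHAIN_APPROX_NONE)
    for k in cs:
        if cv2.contourArea(k)<300: continue
        b=cv2.boundingRect(k)
        for z in(.007,):
            Q=np.array([ray(n,*q[0],z,c)[:2] for q in k],np.float32)
            r=cv2.minAreaRect(Q*1000);print(b,cv2.contourArea(k),r)
    # depth heights
    np.savez(f"d_{n}.npz",W=W,p=p)
    h=W[...,2]
    sel=np.zeros(h.shape,bool);sel[y0:y1,x0:x1]=True
    for lo,hi in((.03,.046),(.036,.055)):
        g=sel&(h>lo)&(h<hi)
        nb,lab,st,ce=cv2.connectedComponentsWithStats(g.astype(np.uint8))
        for i in range(1,nb):
            if st[i,4]>25: print(lo,hi,st[i],W[lab==i].mean(0).round(4))
E
```

```text
top desk [ 19  91 166] z desk 0.0031896721888809987
(237, 223, 72, 58) 3177.0 ((467.373291015625, -138.4381103515625), (106.81056213378906, 140.73448181152344), 6.159736156463623)
(222, 170, 54, 44) 1542.5 ((595.4481201171875, -88.21871948242188), (75.09485626220703, 101.85025024414062), 14.552018165588379)
(232, 133, 50, 29) 985.5 ((691.7848510742188, -106.40980529785156), (49.21336364746094, 102.61817932128906), 7.91201114654541)
0.03 0.046 [252 138   8  14  92] [ 0.6903 -0.1054  0.0416]
0.03 0.046 [243 184  10  14  94] [ 0.5942 -0.0876  0.0416]
0.03 0.046 [238 236  71  46 507] [ 0.437  -0.1402  0.0379]
0.036 0.055 [252 138   8  14  88] [ 0.6908 -0.1052  0.0419]
0.036 0.055 [243 184  10  14  91] [ 0.5946 -0.0875  0.0419]
0.036 0.055 [236 223  68  20 861] [ 0.5071 -0.1323  0.0493]
0.036 0.055 [242 270  67  12 291] [ 0.4209 -0.1413  0.043 ]
side desk [28 46 66] z desk 0.0020045603995476613
(299, 188, 29, 46) 955.5 ((694.4201049804688, -106.35064697265625), (46.79071807861328, 101.42948150634766), 7.756203651428223)
(174, 179, 55, 71) 3293.0 ((469.04559326171875, -126.65917205810547), (106.58136749267578, 154.7303009033203), 5.028566837310791)
(246, 176, 43, 49) 1427.5 ((598.621826171875, -88.58655548095703), (72.57032012939453, 101.00552368164062), 14.441057205200195)
0.03 0.046 [174 181  24  66 409] [ 0.4305 -0.1463  0.0388]
0.03 0.046 [260 188  14  11 110] [ 0.5989 -0.0899  0.0395]
0.03 0.046 [308 200  15   9 112] [ 0.6948 -0.108   0.0395]
0.03 0.046 [225 218   4  27  37] [ 0.5281 -0.1799  0.0382]
0.036 0.055 [215 178  14  66 848] [ 0.5125 -0.1362  0.048 ]
0.036 0.055 [174 181   7  65 292] [ 0.4256 -0.1444  0.0417]
0.036 0.055 [260 188  14   9  93] [ 0.5988 -0.0892  0.0408]
0.036 0.055 [308 200  15   7  93] [ 0.6947 -0.1072  0.0408]
```

View pics/m_top.png

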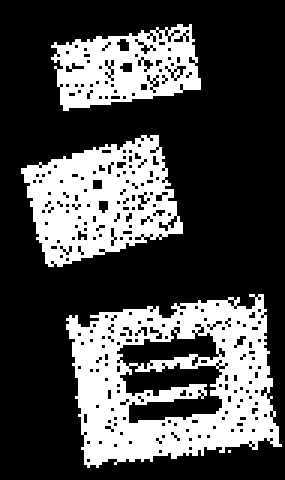

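```bash
python3 - <<'E'
from h import *
for n in("top","side"):
    W=np.load(f"d_{n}.npz")["W"];h=W[...,2]
    g=np.clip(h/0.8*255,0,255).astype(np.uint8)
    cv2.imwrite(f"pics/h_{n}.png",cv2.applyColorMap(g,cv2.COLORMAP_JET))
    for X in np.arange(.15,.75,.05):
        m=(abs(W[...,0]-X)<.012)&(h>.06)&(W[...,1]>-.45)&(W[...,1]<.4)
        if m.sum()>3:
            y=W[...,1][m];z=h[m]
            print(n,round(X,2),m.sum(),[f"y{a:.2f}:z{z[(y>=a)&(y<a+.05)].min():.2f}-{z[(y>=a)&(y<a+.05)].max():.2f}" for a in np.arange(-.45,.4,.05) if ((y>=a)&(y<a+.05)).sum()>2])
E
```

```text
top 0.25 190 ['y-0.05:z0.06-0.18']
top 0.3 267 ['y-0.05:z0.18-0.31', 'y0.30:z0.06-0.19']
top 0.35 1168 ['y-0.10:z0.06-0.25', 'y-0.05:z0.06-0.28', 'y0.30:z0.06-0.20']
top 0.4 873 ['y-0.05:z0.25-0.34', 'y0.30:z0.06-0.20']
top 0.45 986 ['y-0.05:z0.32-0.40', 'y-0.00:z0.36-0.40', 'y0.30:z0.06-0.20']
top 0.5 1054 ['y-0.05:z0.37-0.45', 'y-0.00:z0.40-0.46', 'y0.30:z0.06-0.21']
top 0.55 1111 ['y-0.00:z0.43-0.52', 'y0.30:z0.06-0.21']
top 0.6 2089 ['y-0.00:z0.50-0.58', 'y0.05:z0.21-0.58', 'y0.10:z0.24-0.25', 'y0.15:z0.24-0.25', 'y0.30:z0.06-0.21']
top 0.65 3531 ['y-0.00:z0.55-0.64', 'y0.05:z0.21-0.64', 'y0.10:z0.24-0.25', 'y0.15:z0.24-0.25', 'y0.25:z0.06-0.09', 'y0.30:z0.06-0.22']
top 0.7 2192 ['y0.05:z0.21-0.57', 'y0.10:z0.24-0.25', 'y0.15:z0.24-0.46', 'y0.30:z0.06-0.22']
side 0.15 286 ['y-0.05:z0.24-0.29', 'y0.25:z0.12-0.13', 'y0.30:z0.11-0.13']
side 0.2 823 ['y-0.10:z0.34-0.35', 'y-0.05:z0.25-0.34', 'y-0.00:z0.23-0.25', 'y0.20:z0.06-0.11', 'y0.25:z0.06-0.11', 'y0.30:z0.06-0.10']
side 0.25 1437 ['y-0.10:z0.36-0.43', 'y-0.05:z0.06-0.36', 'y-0.00:z0.23-0.28', 'y0.05:z0.23-0.32', 'y0.10:z0.24-0.32']
side 0.3 2093 ['y-0.15:z0.47-0.50', 'y-0.10:z0.38-0.49', 'y-0.05:z0.18-0.45']
side 0.35 1375 ['y-0.10:z0.06-0.25', 'y-0.05:z0.06-0.27', 'y0.30:z0.06-0.15']
side 0.4 549 ['y-0.05:z0.25-0.33', 'y0.30:z0.06-0.15']
side 0.45 807 ['y-0.05:z0.31-0.39', 'y-0.00:z0.36-0.39', 'y0.30:z0.06-0.15']
side 0.5 773 ['y-0.05:z0.37-0.43', 'y-0.00:z0.37-0.41', 'y0.30:z0.06-0.16']
side 0.55 358 ['y0.30:z0.06-0.16']
side 0.6 936 ['y0.05:z0.21-0.25', 'y0.10:z0.24-0.25', 'y0.15:z0.24-0.25', 'y0.30:z0.10-0.16']
side 0.65 942 ['y0.05:z0.21-0.25', 'y0.10:z0.24-0.25', 'y0.15:z0.24-0.25', 'y0.30:z0.10-0.16']
side 0.7 957 ['y0.05:z0.21-0.25', 'y0.10:z0.24-0.25', 'y0.15:z0.24-0.25', 'y0.30:z0.10-0.17']
```

View pics/h_top.png

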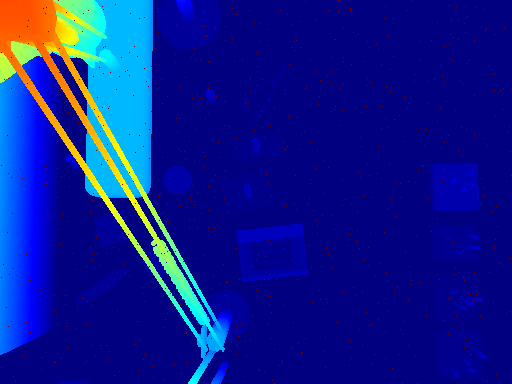

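View pics/h_side.png

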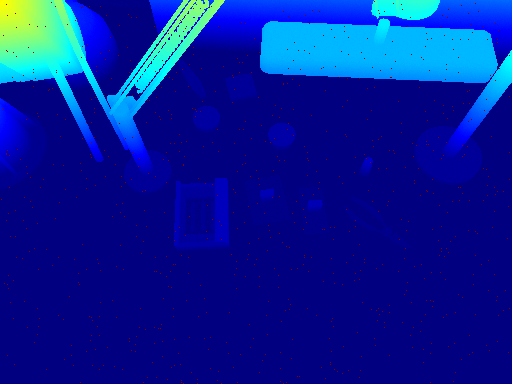

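```bash
cat >> h.py <<'E'
def go(p,yaw=None,tilt=0,q=None):
    """rows units for target TCP p; yaw(deg) of tool x; tilt(deg) about tool y after yaw. tool z down"""
    s=sense();R0=R.from_quat(s["tool_rot"]);d=R0.inv().apply(np.array(p)-s["tcp_pos"])*10
    if yaw is not None:
        c,sn=np.cos(np.radians(yaw)),np.sin(np.radians(yaw))
        T=R.from_matrix(np.array([[c,sn,0],[sn,-c,0],[0,0,-1]]))*R.from_euler('y',tilt,degrees=True)
        rv=(R0.inv()*T).as_rotvec()/(2*np.pi)
    else: rv=np.zeros(3)
    print("shift",d.round(3),"turn",rv.round(4),"deg",np.degrees(np.linalg.norm(rv)*2*np.pi).round(2))
def st():
    s=sense();Rm=R.from_quat(s["tool_rot"]).as_matrix()
    print("t",round(s["t"],2),"tcp",np.round(s["tcp_pos"],4),"yaw",np.degrees(np.arctan2(Rm[1,0],Rm[0,0])).round(2),"zaxis",Rm[:,2].round(3),"F",np.round(s["force"],2),"T",np.round(s["ft_torque"],2),"gap",round(s["finger_gap"],3),"q",np.round(s["q"],3))
E
python3 - <<'E'
from h import *
s=cv2.imread("pics/side0.png");crop("",s,0,0,260,195,3,"pics/lamp.png")
print([proj("side",p).round() for p in([0,0,0],[.3,-.03,.3],[.28,-.558,.23])])
st();go([.4,-.4,.3],14.5)
E
```

```text
[array([ -2., 151.]), array([80., 73.]), array([-24., 465.])]
t 0.2 tcp [ 0.2823 -0.5571  0.2307] yaw 26.86 zaxis [-0.     0.001 -1.   ] F [-0.57  0.32  0.39] T [ 0.02 -0.02  0.03] gap 1.003 q [-1.281  0.528  1.433  0.     1.181 -0.179]
shift [ 1.76  -0.871 -0.691] turn [-0.0002 -0.      0.0343] deg 12.36
```

View pics/lamp.png

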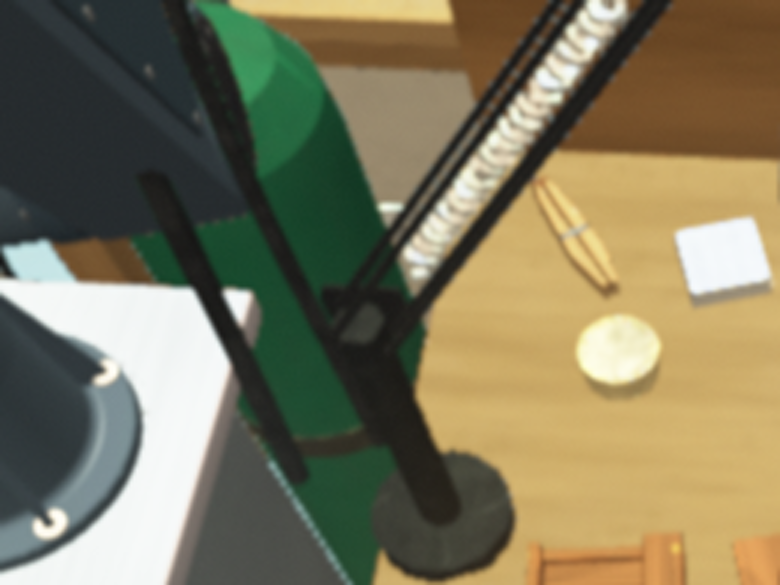

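```bash
python3 -m inch '[[-1,[0.4,-0.2,-0.2],[0,0,0.015]],[-1,[0.9,-0.45,-0.4],[0,0,0.034]],[-1,[0.9,-0.45,-0.4],[0,0,0.034]]]'; python3 - <<'E'
from h import *
st()
p,d=snapshot("wrist");cv2.imwrite("pics/w0.png",p);p,d=snapshot("side");cv2.imwrite("pics/s1.png",p)
st()
E
```

```text
t: 0.5
tcp_pos: [0.3449, -0.4734, 0.273]
tool_rot: [0.992, 0.128, 0.001, 0.0]
force: [0.0, -0.0, -0.1]
finger_gap: 1.003
t 0.5 tcp [ 0.3449 -0.4734  0.273 ] yaw 14.74 zaxis [ 0.002  0.    -1.   ] F [ 0.04 -0.05 -0.14] T [ 0.01  0.05 -0.  ] gap 1.003 q [-1.133  0.429  1.485  0.002  1.227  0.18 ]
t 0.6 tcp [ 0.3435 -0.4756  0.2722] yaw 14.84 zaxis [ 0.    -0.001 -1.   ] F [-0.51 -0.61 -0.24] T [-0.05  0.   -0.03] gap 1.002 q [-1.136  0.431  1.484 -0.     1.225  0.176]
```

View pics/w0.png

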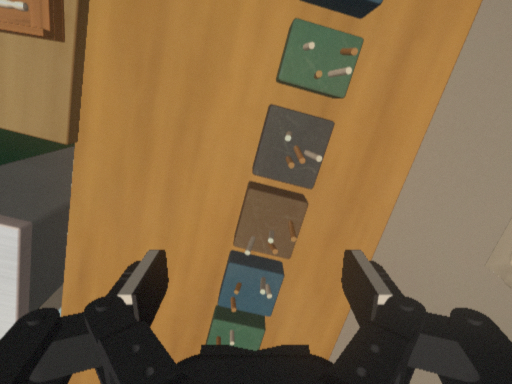

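View pics/s1.png

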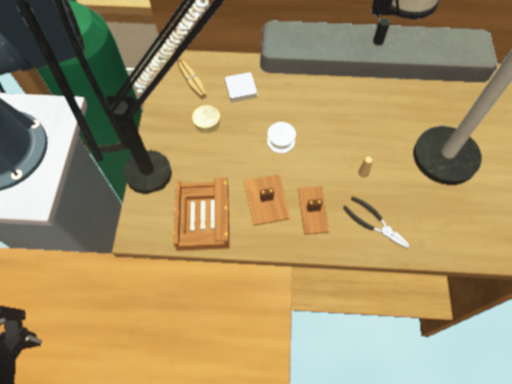

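```bash
python3 - <<'E'
from h import *
go([.5,-.33,.3],14.5);a=cv2.imread("pics/side0.png");b=cv2.imread("pics/s1.png")
d=cv2.absdiff(a,b).max(2);crop("",d,0,0,260,195,3,"pics/diff.png")
E
```

```text
shift [ 1.886 -1.006 -0.28 ] turn [ 0.0002 -0.      0.0009] deg 0.35
```

View pics/diff.png

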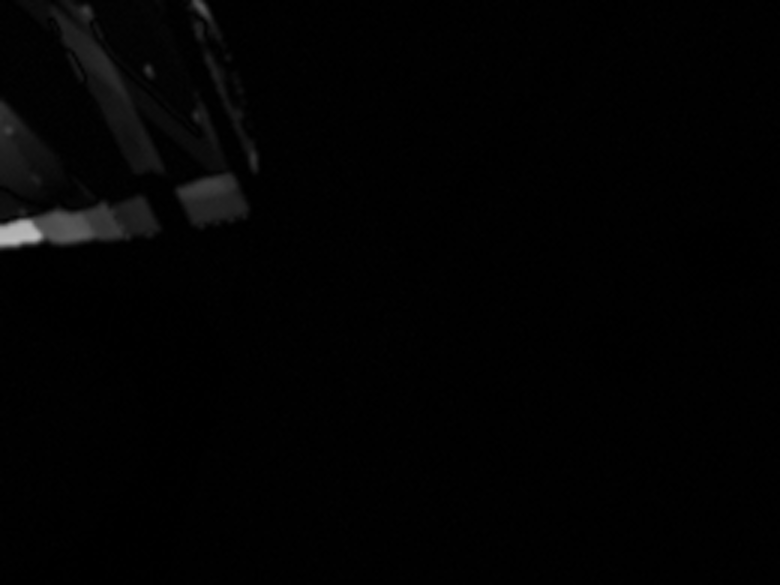

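```bash
cat >> h.py <<'E'
def zmap(d,ci):
    v,u=np.mgrid[:384,:512];K=ci["K"]
    P=np.stack([(u-K[0,2])*d/K[0,0],(v-K[1,2])*d/K[1,1],d],-1)
    return P@R.from_quat(ci["orientation"]).as_matrix().T+ci["origin"]
E
python3 - <<'E'
from h import *
W=np.load("d_side.npz")["W"];q1=-1.281
print("rods / panel along rows")
for v in range(4,170,14):
    print(v,[(u,*(W[v,u]*100).round().astype(int)) for u in list(range(2,140,8))+[] ])
E
```

```text
rods / panel along rows
4 [(2, np.int64(31), np.int64(-11), np.int64(50)), (10, np.int64(31), np.int64(-10), np.int64(49)), (18, np.int64(30), np.int64(-8), np.int64(47)), (26, np.int64(30), np.int64(-6), np.int64(45)), (34, np.int64(29), np.int64(-3), np.int64(43)), (42, np.int64(28), np.int64(-1), np.int64(41)), (50, np.int64(27), np.int64(3), np.int64(38)), (58, np.int64(31), np.int64(-1), np.int64(41)), (66, np.int64(25), np.int64(11), np.int64(31)), (74, np.int64(14), np.int64(32), np.int64(12)), (82, np.int64(15), np.int64(34), np.int64(11)), (90, np.int64(10), np.int64(46), np.int64(0)), (98, np.int64(12), np.int64(46), np.int64(1)), (106, np.int64(14), np.int64(47), np.int64(1)), (114, np.int64(17), np.int64(46), np.int64(1)), (122, np.int64(19), np.int64(47), np.int64(1)), (130, np.int64(21), np.int64(47), np.int64(1)), (138, np.int64(23), np.int64(47), np.int64(1))]
18 [(2, np.int64(29), np.int64(-10), np.int64(47)), (10, np.int64(30), np.int64(-10), np.int64(47)), (18, np.int64(30), np.int64(-9), np.int64(46)), (26, np.int64(30), np.int64(-8), np.int64(45)), (34, np.int64(
[... 8604 characters left out ...]
p.int64(-2), np.int64(1)), (34, np.int64(9), np.int64(-2), np.int64(1)), (42, np.int64(11), np.int64(-2), np.int64(0)), (50, np.int64(12), np.int64(-1), np.int64(0)), (58, np.int64(14), np.int64(-1), np.int64(0)), (66, np.int64(15), np.int64(-1), np.int64(0)), (74, np.int64(11), np.int64(6), np.int64(-11)), (82, np.int64(11), np.int64(8), np.int64(-16)), (90, np.int64(11), np.int64(11), np.int64(-19)), (98, np.int64(26), np.int64(-5), np.int64(7)), (106, np.int64(11), np.int64(18), np.int64(-31)), (114, np.int64(13), np.int64(17), np.int64(-31)), (122, np.int64(15), np.int64(18), np.int64(-31)), (130, np.int64(17), np.int64(19), np.int64(-33)), (138, np.int64(34), np.int64(-5), np.int64(9))]
```

```bash
python3 - <<'E'
from h import *
W=np.load("d_top.npz")["W"]
m=(W[...,2]>.08)&(W[...,0]<.46)&(W[...,1]<.1)&(W[...,1]>-.2)
for v in range(300,384,6):
    us=np.where(m[v])[0]
    print(v,[(int(u),*[int(x) for x in (W[v,u]*1000).round()]) for u in us[::4]])
t=np.load("d_top.npz")["p"];crop("",t,140,264,120,120,5,"pics/tl.png")
s=cv2.imread("pics/s1.png");crop("",s,0,0,140,180,4.2,"pics/sl.png")
E
```

```text
300 [(171, 424, 3, 353), (175, 423, -1, 346), (188, 420, -15, 328), (192, 424, -24, 352), (196, 418, -24, 318), (204, 413, -31, 287)]
306 [(175, 414, 1, 339), (179, 413, -4, 335), (191, 409, -16, 312), (195, 414, -26, 341), (199, 412, -30, 330), (206, 403, -33, 278)]
312 [(179, 404, -3, 329), (183, 403, -7, 322), (195, 400, -21, 307), (199, 404, -30, 328), (203, 397, -30, 293), (210, 391, -37, 261)]
318 [(183, 394, -6, 316), (187, 392, -10, 308), (199, 389, -25, 295), (203, 394, -33, 316), (207, 386, -34, 278), (214, 379, -41, 247), (219, 353, -36, 121), (223, 353, -44, 120), (227, 351, -50, 111)]
324 [(187, 383, -9, 303), (191, 381, -13, 294), (203, 377, -28, 279), (207, 382, -37, 301), (215, 352, -34, 164), (219, 365, -46, 224), (223, 352, -48, 165), (227, 348, -53, 143)]
330 [(191, 371, -12, 288), (195, 369, -17, 279), (204, 356, -23, 224), (210, 371, -40, 288), (214, 354, -38, 216), (218, 353, -43, 210), (222, 352, -50, 207), (226, 346, -54, 182)]
336 [(195, 359, -16, 275), (199, 357, -21, 265), (203, 350, -23, 238), (208, 349, -30, 232), (212, 348, -36, 228), (216, 357, -46, 267), (220, 348, -49, 231), (224, 346, -54, 220)]
342 [(197, 339, -13, 231), (201, 346, -23, 258), (205, 336, -23, 217), (209, 340, -32, 232), (213, 340, -38, 233), (217, 346, -47, 259), (221, 339, -50, 232)]
348 [(201, 333, -20, 240), (205, 334, -27, 244), (210, 330, -33, 230), (214, 330, -39, 231), (218, 330, -45, 231), (222, 333, -53, 242)]
354 [(201, 323, -20, 239), (205, 316, -23, 214), (210, 314, -30, 207)]
360 [(203, 311, -22, 227), (207, 311, -28, 227)]
366 [(199, 309, -19, 252), (203, 309, -25, 250), (220, 256, -34, 80), (224, 257, -42, 84)]
372 [(195, 308, -16, 274), (199, 307, -22, 272), (203, 301, -25, 254), (220, 258, -38, 123), (224, 254, -44, 109)]
378 [(191, 306, -14, 294), (195, 306, -19, 293), (199, 302, -23, 283), (216, 260, -35, 159), (220, 257, -41, 150)]
```

View pics/tl.png

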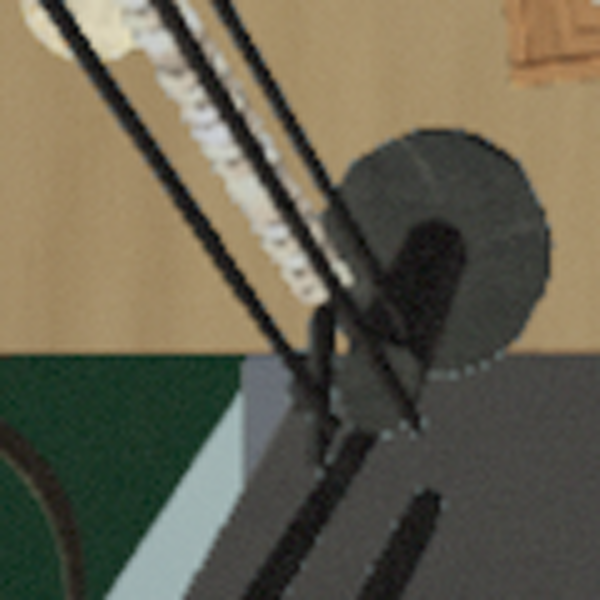

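View pics/sl.png

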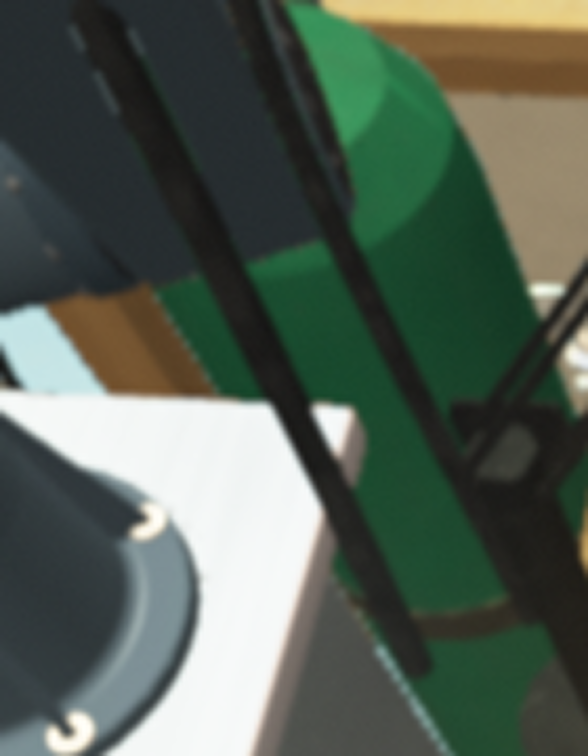

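```bash
python3 - <<'E'
from h import *
p,d=snapshot("side");W=zmap(d,camera_info("side"));np.savez("d_side1.npz",W=W,p=p)
p,d=snapshot("top");np.savez("d_top1.npz",W=zmap(d,camera_info("top")),p=p)
st()
for v in range(2,170,12):
    r=W[v];L=[]
    for u in range(0,150,5):
        if r[u,2]>.05 and r[u,2]<.8: L.append((u,*[int(x) for x in (r[u]*1000).round(-1)//10]))
    print(v,L)
crop("",p,0,0,512,384,1.5,"pics/s2.png")
E
```

```text
t 0.7 tcp [ 0.342  -0.4772  0.271 ] yaw 14.67 zaxis [-0.001 -0.    -1.   ] F [0.24 0.39 0.13] T [-0.02  0.04  0.05] gap 0.997 q [-1.139e+00  4.330e-01  1.484e+00 -1.000e-03  1.225e+00  1.760e-01]
2 [(0, 25, -4, 44), (5, 25, -4, 44), (10, 26, -3, 43), (15, 26, -3, 43), (20, 27, -3, 43), (25, 27, -2, 43), (30, 28, -2, 42), (35, 28, -2, 42), (40, 28, -1, 42), (45, 29, -1, 41), (50, 29, 0, 41), (55, 31, -1, 42), (60, 31, -1, 42), (65, 25, 11, 32), (70, 13, 33, 12), (75, 13, 34, 12)]
14 [(0, 24, -3, 41), (5, 24, -3, 41), (10, 24, -3, 41), (15, 25, -2, 41), (20, 25, -2, 40), (25, 27, -3, 41), (30, 27, -2, 41), (35, 27, -1, 39), (40, 27, -1, 39), (45, 28, 0, 39), (50, 28, 0, 38), (55, 28, 1, 38), (60, 30, -1, 40), (65, 31, -1, 40), (70, 26, 9, 31), (75, 15, 29, 13), (80, 16, 29, 13), (85, 17, 30, 12), (90, 18, 30, 12), (95, 18, 32, 10)]
26 [(0, 22, -3, 39), (5, 22, -2, 38), (10, 23, -2, 38), (15, 23, -2, 38), (20, 24, -1, 38), (25, 24, -1, 37), (30, 26, -3, 39), (35, 27, -3, 39), (40, 27, -1, 38), (45, 26, 1, 36), (50, 27, 1, 36), (55, 27, 1, 35), (60, 28, 2, 35), (65, 30, -1, 38), (70, 31,
[... 2091 characters left out ...]
3, 22), (135, 37, -4, 23)]
122 [(0, 7, 0, 12), (5, 7, 0, 11), (10, 7, 2, 9), (15, 7, 3, 7), (80, 26, -4, 18), (85, 27, -3, 17), (115, 32, -3, 18), (120, 34, -5, 21), (125, 35, -5, 21), (130, 36, -5, 20)]
134 [(0, 7, -2, 10), (5, 7, -1, 9), (10, 7, -1, 8), (15, 7, 0, 7), (20, 7, 1, 5), (85, 26, -4, 15), (90, 26, -4, 14), (120, 32, -4, 15), (125, 34, -5, 17), (130, 35, -5, 17), (135, 36, -5, 16)]
146 [(0, 6, -4, 8), (5, 6, -3, 7), (10, 7, -3, 6), (15, 7, -2, 6), (90, 25, -4, 11), (95, 26, -4, 11), (125, 32, -4, 12), (130, 34, -5, 13), (135, 35, -5, 13), (140, 36, -5, 13)]
158 [(0, 6, -6, 7), (5, 6, -5, 5), (95, 25, -5, 7), (100, 26, -4, 7), (135, 34, -5, 9), (140, 35, -5, 9), (145, 36, -5, 8)]
```

```bash
python3 -m inch '[[-1,[0.3,-0.17,-0.1],[0,0,0]],[-1,[0.6,-0.34,-0.2],[0,0,0]],[-1,[0.9,-0.5,-0.3],[0,0,0]],[-1,[0.9,-0.5,-0.3],[0,0,0]]]'; python3 - <<'E'
from h import *
st(); print(np.round(sense()["tau"],2))
p,d=snapshot("side");W=zmap(d,camera_info("side"));np.savez("d_side2.npz",W=W,p=p)
cv2.imwrite("pics/s3.png",p)
E
```

```text
t: 1.1
tcp_pos: [0.4188, -0.4049, 0.3019]
tool_rot: [0.992, 0.129, 0.001, 0.0]
force: [-0.3, -0.7, 0.3]
finger_gap: 1.0
t 1.1 tcp [ 0.4188 -0.4049  0.3019] yaw 14.77 zaxis [ 0.002 -0.    -1.   ] F [-0.31 -0.65  0.34] T [ 0.01  0.05 -0.05] gap 1.0 q [-9.610e-01  3.960e-01  1.456e+00  1.000e-03  1.288e+00  3.520e-01]
[  1.14 -39.58 -19.13   0.24   0.12   0.18]
```

View pics/s3.png

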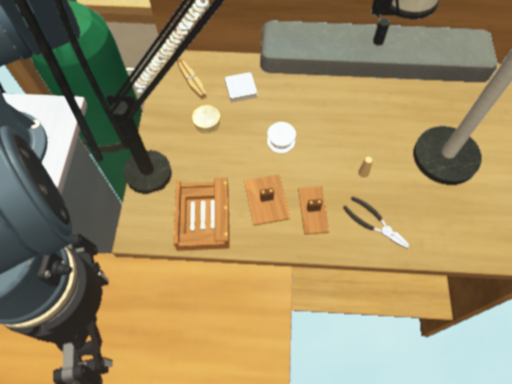

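```bash
python3 - <<'E'
from h import *
s=sense();q1=s["q"][0];print(np.round(s["tau"],2),s["t"])
A=np.load("d_side.npz")["W"];W=np.load("d_side2.npz")["W"]
u,v=np.meshgrid(np.arange(512),np.arange(384))
m=(u<130)&(W[...,2]>.2)&(W[...,2]<.82)&(np.linalg.norm(W-A,axis=-1)>.03)
P=W[m];c,sn=np.cos(q1),np.sin(q1)
f=P[:,0]*c+P[:,1]*sn;l=-P[:,0]*sn+P[:,1]*c;z=P[:,2]
for z0 in np.arange(.2,.8,.06):
  for f0 in np.arange(-.1,.7,.08):
    k=(z>=z0)&(z<z0+.06)&(f>=f0)&(f<f0+.08)
    if k.sum()>8: print(f"z{z0:.2f} f{f0:.2f} n{k.sum()} l {np.percentile(l[k],2):.3f}..{np.percentile(l[k],98):.3f} zmin {z[k].min():.3f}")
# kin fit
E
```

```text
[  1.29 -40.26 -19.41   0.17   0.06   0.05] 1.15
z0.20 f-0.02 n404 l 0.122..0.260 zmin 0.225
z0.20 f0.06 n53 l 0.179..0.259 zmin 0.251
z0.26 f-0.02 n693 l 0.131..0.175 zmin 0.260
z0.26 f0.06 n753 l 0.159..0.244 zmin 0.260
z0.26 f0.46 n9 l 0.132..0.138 zmin 0.315
z0.32 f-0.02 n51 l 0.162..0.172 zmin 0.320
z0.32 f0.06 n841 l 0.177..0.263 zmin 0.320
z0.32 f0.14 n225 l 0.196..0.211 zmin 0.322
z0.32 f0.46 n338 l 0.134..0.151 zmin 0.321
z0.32 f0.54 n222 l 0.093..0.121 zmin 0.320
z0.32 f0.62 n333 l 0.099..0.111 zmin 0.322
z0.38 f0.06 n127 l 0.177..0.215 zmin 0.380
z0.38 f0.14 n419 l 0.197..0.213 zmin 0.380
z0.38 f0.46 n331 l 0.137..0.150 zmin 0.380
z0.38 f0.54 n1145 l 0.095..0.151 zmin 0.380
z0.38 f0.62 n868 l 0.083..0.107 zmin 0.380
z0.44 f0.54 n3382 l 0.091..0.152 zmin 0.440
z0.50 f0.54 n3178 l 0.099..0.151 zmin 0.500
z0.56 f0.46 n447 l 0.170..0.171 zmin 0.575
z0.56 f0.54 n4693 l 0.122..0.176 zmin 0.560
z0.62 f0.54 n3074 l 0.153..0.175 zmin 0.620
```

```bash
python3 - <<'E'
from h import *
go([.52,-.3,.28],14.5)
E
python3 -m inch '[[-1,[0.3,-0.2,0.05],[0,0,0]],[-1,[0.6,-0.4,0.1],[0,0,0]],[-1,[0.7,-0.75,0.2],[0,0,0]],[-1,[0.7,-0.75,0.2],[0,0,0]]]'; python3 - <<'E'
from h import *
st(); print(np.round(sense()["tau"],2))
p,d=snapshot("wrist");cv2.imwrite("pics/w1.png",p);st()
go([.6,-.2,.2],14.5)
E
```

```text
shift [ 1.263 -0.764  0.211] turn [0.0001 0.     0.0006] deg 0.22
t: 1.55
tcp_pos: [0.4635, -0.3119, 0.2785]
tool_rot: [0.992, 0.128, -0.002, -0.004]
force: [-1.1, 0.0, 1.1]
finger_gap: 1.003
t 1.55 tcp [ 0.4635 -0.3119  0.2785] yaw 14.73 zaxis [-0.006  0.006 -1.   ] F [-1.1   0.02  1.12] T [ 0.   -0.01 -0.  ] gap 1.003 q [-0.793  0.388  1.538  0.     1.224  0.521]
[  0.9  -39.02 -18.82   0.19  -0.08   0.14]
t 1.6 tcp [ 0.4641 -0.3145  0.2795] yaw 14.67 zaxis [-0.004  0.003 -1.   ] F [-1.23 -0.4  -0.18] T [ 0.04  0.01 -0.02] gap 1.0 q [-7.940e-01  3.880e-01  1.535e+00 -1.000e-03  1.223e+00  5.200e-01]
shift [ 1.607 -0.761  0.793] turn [-0.0006  0.0005  0.0005] deg 0.31
```

View pics/w1.png

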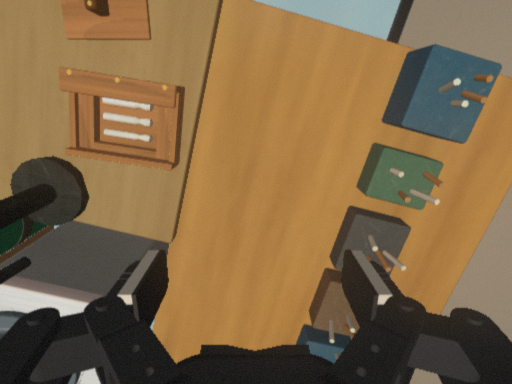

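```bash
python3 -m inch '[[-1,[0.4,-0.2,0.1],[0,0,0]],[-1,[0.8,-0.4,0.2],[0,0,0]],[-1,[1,-0.7,0.35],[0,0,0]],[-1,[1,-0.7,0.5],[0,0,0]],[-1,[1,-0.7,0.6],[0,0,0]],[-1,[1,-0.7,0.6],[0,0,0]]]'; python3 - <<'E'
from h import *
from scipy.optimize import least_squares
st(); print(np.round(sense()["tau"],2))
p,d=snapshot("wrist");cv2.imwrite("pics/w2.png",p);st()
p,d=snapshot("side");cv2.imwrite("pics/s4.png",p);W=zmap(d,camera_info("side"));np.savez("d_side3.npz",W=W,p=p)
E
```

```text
t: 2.2
tcp_pos: [0.5436, -0.224, 0.2195]
tool_rot: [0.992, 0.126, -0.001, -0.001]
force: [-0.6, -0.7, 0.3]
finger_gap: 1.0
t 2.2 tcp [ 0.5436 -0.224   0.2195] yaw 14.5 zaxis [-0.003  0.001 -1.   ] F [-0.59 -0.67  0.27] T [-0.01  0.1   0.04] gap 1.0 q [-5.800e-01  4.920e-01  1.538e+00 -1.000e-03  1.114e+00  7.380e-01]
[ 5.000e-01 -4.140e+01 -1.681e+01  2.000e-02 -1.000e-01 -0.000e+00]
t 2.25 tcp [ 0.5441 -0.2243  0.2206] yaw 14.48 zaxis [-0.001  0.    -1.   ] F [-0.65 -0.25  0.31] T [ 0.04 -0.03 -0.  ] gap 1.001 q [-5.810e-01  4.910e-01  1.537e+00 -1.000e-03  1.114e+00  7.380e-01]
```

View pics/s4.png

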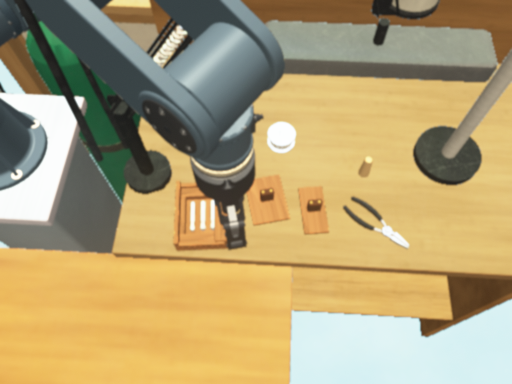

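View pics/w2.png

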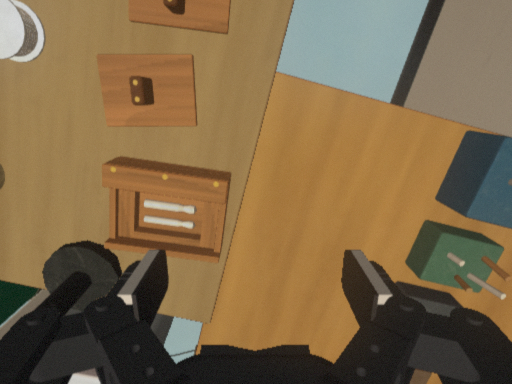

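```bash
python3 - <<'E'
from h import *
s=sense();q1=s["q"][0]
A=np.load("d_side.npz")["W"];W=np.load("d_side3.npz")["W"]
u,v=np.meshgrid(np.arange(512),np.arange(384))
m=(u<300)&(W[...,2]>.2)&(W[...,2]<.82)&(np.linalg.norm(W-A,axis=-1)>.03)
P=W[m];c,sn=np.cos(q1),np.sin(q1)
f=P[:,0]*c+P[:,1]*sn;l=-P[:,0]*sn+P[:,1]*c;z=P[:,2]
tc=np.array(s["tcp_pos"]);print("tcp f,l",tc[0]*c+tc[1]*sn,-tc[0]*sn+tc[1]*c)
for f0 in np.arange(.1,.7,.05):
  k=(f>=f0)&(f<f0+.05)
  if k.sum()<9: continue
  o=[]
  for l0 in np.arange(-.1,.3,.04):
    kk=k&(l>=l0)&(l<l0+.04)
    o.append(f"{z[kk].min():.2f}-{z[kk].max():.2f}" if kk.sum()>4 else "   -     ")
  print(f"f{f0:.2f}",o)
E
```

```text
tcp f,l 0.5784600504129997 0.11088261937698934
f0.20 ['   -     ', '   -     ', '   -     ', '   -     ', '   -     ', '0.30-0.43', '   -     ', '   -     ', '   -     ', '   -     ']
f0.40 ['   -     ', '   -     ', '   -     ', '0.54-0.58', '   -     ', '   -     ', '   -     ', '   -     ', '   -     ', '   -     ']
f0.45 ['   -     ', '   -     ', '   -     ', '0.51-0.60', '0.55-0.60', '0.54-0.56', '0.52-0.54', '   -     ', '   -     ', '   -     ']
f0.50 ['   -     ', '   -     ', '   -     ', '0.49-0.60', '0.58-0.60', '   -     ', '0.51-0.56', '   -     ', '   -     ', '   -     ']
f0.55 ['   -     ', '   -     ', '   -     ', '0.48-0.58', '0.30-0.58', '0.54-0.56', '0.54-0.57', '   -     ', '   -     ', '   -     ']
f0.60 ['   -     ', '   -     ', '   -     ', '0.28-0.56', '0.28-0.56', '0.30-0.55', '0.39-0.56', '   -     ', '   -     ', '   -     ']
```

```bash
python3 - <<'E'
from h import *
from scipy.optimize import least_squares
D=[(.528,1.433,.2823,-.5571,.2307),(.431,1.484,.3435,-.4756,.2722),(.396,1.456,.4188,-.4049,.3019),(.388,1.5365,.4638,-.3135,.279),(.4915,1.5375,.544,-.2242,.22)]
D=np.array(D);f=np.sqrt(D[:,2]**2+D[:,3]**2-.1109**2)
def F(p):
    a,L1,L2,H=p;q2=D[:,0];q=q2+D[:,1]
    return np.r_[a+L1*np.sin(q2)+L2*np.sin(q)-f,H+L1*np.cos(q2)+L2*np.cos(q)-D[:,4]]
r=least_squares(F,[0,.43,.4,.1]);print(r.x,r.fun.round(4))
def G(p): return F([0,p[0],p[1],p[2]])
r=least_squares(G,[.43,.4,.1]);print("a=0",r.x,r.fun.round(4));L1,L2,H=r.x
def ik(x,y,z):
    rr=np.hypot(x,y);ff=np.sqrt(rr**2-.1109**2);q1=np.arctan2(y,x)-np.arcsin(.1109/rr);zz=z-H
    D2=ff**2+zz**2;c3=(D2-L1**2-L2**2)/(2*L1*L2);q3=np.arccos(c3)
    q2=np.pi/2-np.arctan2(zz,ff)-np.arctan2(L2*np.sin(q3),L1+L2*c3);return q1,q2,q3,ff
for T in([.597,-.0885,.02],[.597,-.0885,.12],[.55,-.13,.1],[.56,-.13,.05]):
    q1,q2,q3,ff=ik(*T);print(T,np.round([q1,q2,q3],3),"elbow f",(L1*np.sin(q2)).round(3),"elbow height above wrist",(-L2*np.cos(q2+q3)).round(3))
E
```

```text
[-0.01251037  0.50186498  0.40088823 -0.04810548] [-0.0035 -0.0016 -0.0057  0.0047  0.006   0.0022  0.0004  0.0018 -0.0014
 -0.003 ]
a=0 [ 0.49664737  0.3899289  -0.04731765] [-0.0038 -0.0016 -0.0057  0.005   0.0063  0.0027  0.0001  0.0008 -0.0016
 -0.0019]
[0.597, -0.0885, 0.02] [-0.332  0.751  1.68 ] elbow f 0.339 elbow height above wrist 0.296
[0.597, -0.0885, 0.12] [-0.332  0.612  1.619] elbow f 0.285 elbow height above wrist 0.239
[0.55, -0.13, 0.1] [-0.43   0.578  1.752] elbow f 0.271 elbow height above wrist 0.269
[0.56, -0.13, 0.05] [-0.422  0.666  1.755] elbow f 0.307 elbow height above wrist 0.293
```

```bash
python3 - <<'E'
from h import *
A=np.load("d_side.npz")["W"];B=np.load("d_side1.npz")["W"];C=np.load("d_side3.npz")["W"]
cam=camera_info("side")["origin"]
for v in range(1,64,7):
    for u in range(12,56):
        b=C[v,u]
        if .25<b[0]<.275 and -.045<b[1]<-.015 and b[2]>.2:
            a=A[v,u];print(v,u,"rod now",b.round(3),"start",a.round(3),"behind by",round(np.linalg.norm(b-cam)-np.linalg.norm(a-cam),3))
crop("",np.load("d_side3.npz")["p"],0,0,200,150,4,"pics/s4c.png")
E
```

```text
1 14 rod now [ 0.26  -0.026  0.429] start [ 0.302 -0.083  0.478] behind by 0.086
1 15 rod now [ 0.26  -0.025  0.428] start [ 0.301 -0.08   0.476] behind by 0.083
1 16 rod now [ 0.263 -0.027  0.43 ] start [ 0.301 -0.078  0.474] behind by 0.077
1 17 rod now [ 0.265 -0.027  0.43 ] start [ 0.3   -0.076  0.472] behind by 0.073
1 18 rod now [ 0.265 -0.026  0.43 ] start [ 0.298 -0.072  0.469] behind by 0.068
1 19 rod now [ 0.266 -0.026  0.429] start [ 0.299 -0.07   0.467] behind by 0.067
1 20 rod now [ 0.267 -0.025  0.429] start [ 0.301 -0.071  0.469] behind by 0.069
1 21 rod now [ 0.268 -0.025  0.428] start [ 0.3   -0.068  0.466] behind by 0.065
1 22 rod now [ 0.27  -0.026  0.429] start [ 0.299 -0.066  0.464] behind by 0.061
1 23 rod now [ 0.27  -0.024  0.428] start [ 0.298 -0.063  0.461] behind by 0.059
1 24 rod now [ 0.27  -0.022  0.426] start [ 0.297 -0.06   0.459] behind by 0.057
1 25 rod now [ 0.271 -0.021  0.426] start [ 0.296 -0.056  0.456] behind by 0.052
8 18 rod now [ 0.259 -0.025  0.417] start [ 0.302 -0.083  0.469] behind by 0.089
8 19 rod now [ 0.263 -0.029  0.421] start [ 0.3
[... 7594 characters left out ...]
start [ 0.263 -0.031  0.334] behind by 0.0
57 48 rod now [ 0.264 -0.03   0.333] start [ 0.265 -0.031  0.334] behind by 0.001
57 49 rod now [ 0.265 -0.029  0.331] start [ 0.265 -0.029  0.332] behind by 0.001
57 50 rod now [ 0.266 -0.028  0.331] start [ 0.266 -0.028  0.331] behind by 0.001
57 51 rod now [ 0.267 -0.027  0.33 ] start [ 0.267 -0.027  0.33 ] behind by -0.001
57 52 rod now [ 0.268 -0.026  0.329] start [ 0.268 -0.027  0.33 ] behind by 0.002
57 53 rod now [ 0.269 -0.025  0.328] start [ 0.268 -0.025  0.328] behind by -0.001
57 54 rod now [ 0.27  -0.024  0.327] start [ 0.271 -0.026  0.329] behind by 0.003
57 55 rod now [ 0.268 -0.02   0.323] start [ 0.271 -0.024  0.327] behind by 0.007
```

View pics/s4c.png

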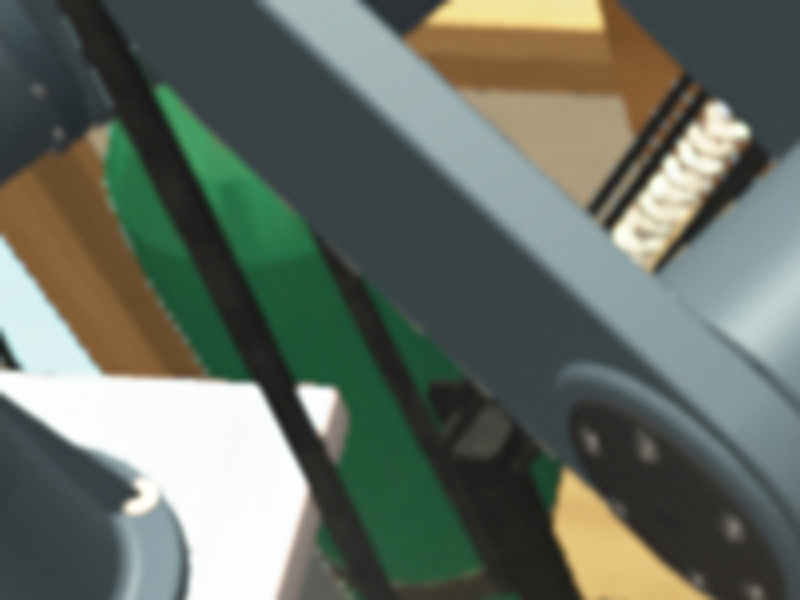

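```bash
python3 - <<'E'
from h import *
st();c=camera_info("wrist");print(c)
a=ray("wrist",136,83,.041);b=ray("wrist",139,97,.041);print("bar",a,b,(a+b)/2)
C=[ray("wrist",u,v,.007)[:2]*1000 for u,v in((98,54),(192,54),(196,126),(107,126))]
print(cv2.minAreaRect(np.array(C,np.float32)))
S=[ray("wrist",u,v,.048) for u,v in((115,166),(165,176),(216,184))];print(S)
w=cv2.imread("pics/w2.png");crop("",w,80,30,170,240,2.4,"pics/w2c.png")
E
```

```text
t 2.3 tcp [ 0.5445 -0.2245  0.2214] yaw 14.49 zaxis [ 0.    -0.001 -1.   ] F [-0.45  0.95  0.54] T [-0.03 -0.05 -0.03] gap 1.001 q [-0.58   0.49   1.536 -0.     1.114  0.738]
{'K': array([[301.77444003,   0.        , 254.53289844],
       [  0.        , 301.77444003, 194.12958121],
       [  0.        ,   0.        ,   1.        ]]), 'origin': array([ 0.62038856, -0.20551477,  0.36359132]), 'orientation': array([ 0.78098867, -0.60531018, -0.09410988,  0.1216537 ])}
bar [ 0.60447489 -0.08681513  0.041     ] [ 0.59188095 -0.09156209  0.041     ] [ 0.59817792 -0.08918861  0.041     ]
((597.5247802734375, -88.50755310058594), (76.15385437011719, 103.12022399902344), 14.445701599121094)
[array([ 0.51629065, -0.0788431 ,  0.048     ]), array([ 0.51870447, -0.13222852,  0.048     ]), array([ 0.52365149, -0.18731312,  0.048     ])]
```

View pics/w2c.png

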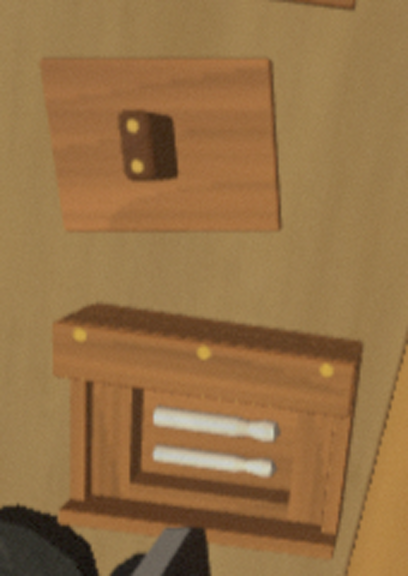

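```bash
python3 - <<'E'
from h import *
def P(x,y,z): return ray("wrist",80+x/2.4,30+y/2.4,z)[:2]
for nm,a,b,z,bx in(("lipin",(54,376),(350,415),.048,.026),("lipfar",(54,323),(360,360),.048,.052),("wallout",(59,514),(333,555),.042,-.052),("wallin",(65,500),(335,540),.042,-.044)):
    A,B=P(*a,z),P(*b,z);m=(A+B)/2;d=A-B;yaw=np.degrees(np.arctan2(-d[0],d[1]))
    y=np.radians(6);print(nm,A.round(4),B.round(4),"len",np.linalg.norm(d).round(4),"yaw",yaw.round(2),"origin",(m-bx*np.array([np.cos(y),np.sin(y)])).round(4))
E
```

```text
lipin [ 0.4899 -0.0683] [ 0.5051 -0.2025] len 0.1351 yaw 6.46 origin [ 0.4716 -0.1381]
lipfar [ 0.5145 -0.0658] [ 0.5318 -0.201 ] len 0.1363 yaw 7.29 origin [ 0.4715 -0.1388]
wallout [ 0.4168 -0.0752] [ 0.4282 -0.2106] len 0.1359 yaw 4.78 origin [ 0.4742 -0.1375]
wallin [ 0.4252 -0.0773] [ 0.4367 -0.2098] len 0.133 yaw 4.95 origin [ 0.4747 -0.1389]
```

```bash
cat >> h.py <<'E'
def gp(x,y,z,yaw,tilt):
    c,sn=np.cos(np.radians(yaw)),np.sin(np.radians(yaw))
    T=R.from_matrix(np.array([[c,sn,0],[sn,-c,0],[0,0,-1]]))*R.from_euler('y',tilt,degrees=True)
    p=np.array([x,y,z])+T.apply([0,0,tcp_to_grasp]);print("tcp target",p.round(4));go(p,yaw,tilt)
E
python3 - <<'E'
from h import *
gp(.5975,-.0888,.14,14.45,8)
E
```

```text
tcp target [ 0.6    -0.0882  0.1215]
shift [ 0.878 -1.182  0.998] turn [0.0001 0.0222 0.0001] deg 8.0
```

```bash
python3 -m inch '[[-1,[0.3,-0.3,0.2],[0,0.011,0]],[-1,[0.6,-0.55,0.45],[0,0.022,0]],[-1,[0.8,-0.75,0.7],[0,0.022,0]],[-1,[0.8,-0.75,0.7],[0,0.022,0]]]'; python3 - <<'E'
from h import *
st(); print(np.round(sense()["tau"],2))
gp(.5975,-.0888,.14,14.45,8)
E
```

```text
t: 2.7
tcp_pos: [0.6022, -0.1275, 0.149]
tool_rot: [0.99, 0.128, 0.066, -0.01]
force: [-1.1, 0.4, -0.0]
finger_gap: 0.997
t 2.7 tcp [ 0.6022 -0.1275  0.149 ] yaw 14.7 zaxis [ 0.129  0.038 -0.991] F [-1.15  0.36 -0.05] T [-0.05  0.02  0.01] gap 0.997 q [-0.433  0.578  1.625  0.119  0.84   0.806]
[  0.77 -42.72 -14.89   0.41  -0.62   0.14]
tcp target [ 0.6    -0.0882  0.1215]
shift [ 0.041 -0.385  0.284] turn [-0.0007  0.0008  0.0007] deg 0.45
```

```bash
python3 -m inch '[[-1,[0.02,-0.13,0.1],[0,0,0]],[-1,[0.04,-0.26,0.2],[0,0,0]],[-1,[0.04,-0.38,0.28],[0,0,0]],[-1,[0.04,-0.38,0.28],[0,0,0]],[-1,[0.04,-0.38,0.28],[0,0,0]]]'; python3 - <<'E'
from h import *
st(); print(np.round(sense()["tau"],2))
p,d=snapshot("wrist");cv2.imwrite("pics/w3.png",p)
p,d=snapshot("side");cv2.imwrite("pics/s5.png",p);W=zmap(d,camera_info("side"));np.savez("d_side4.npz",W=W,p=p)
st();gp(.5975,-.0888,.033,14.45,8);print(np.round(sense()["tau"],2))
E
```

```text
t: 3.2
tcp_pos: [0.6011, -0.0908, 0.1242]
tool_rot: [0.989, 0.127, 0.069, -0.009]
force: [0.2, 0.3, 0.4]
finger_gap: 1.001
t 3.2 tcp [ 0.6011 -0.0908  0.1242] yaw 14.65 zaxis [ 0.133  0.035 -0.99 ] F [0.22 0.31 0.44] T [-0.04  0.09  0.02] gap 1.001 q [-0.374  0.604  1.668  0.118  0.76   0.86 ]
[  0.39 -42.44 -12.54   0.23  -0.31   0.  ]
t 3.3 tcp [ 0.6017 -0.0915  0.1247] yaw 14.61 zaxis [ 0.135  0.034 -0.99 ] F [0.19 0.4  0.7 ] T [-0.02  0.05 -0.01] gap 0.999 q [-0.375  0.604  1.667  0.118  0.761  0.86 ]
tcp target [ 0.6    -0.0882  0.0145]
shift [-0.161 -0.038  1.09 ] turn [0.0001 0.     0.0005] deg 0.17
[  0.23 -42.62 -12.81   0.22  -0.35  -0.  ]
```

View pics/s5.png

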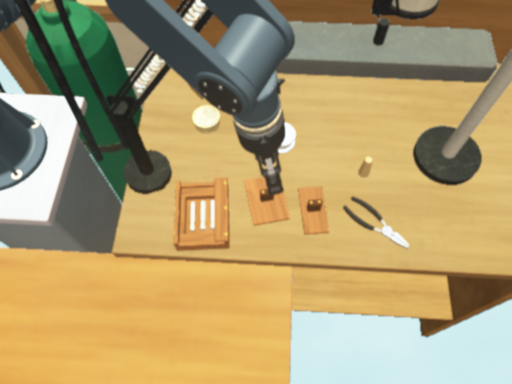

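View pics/w3.png

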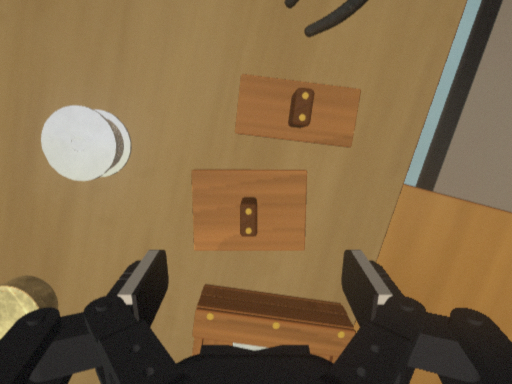

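```bash
python3 - <<'E'
from h import *
a=ray("wrist",248.5,212,.041);b=ray("wrist",249,231,.041);print(a,b,(a+b)/2)
C=[ray("wrist",u,v,.007)[:2]*1000 for u,v in((192,169),(307,170),(305,250),(194,250))]
print(cv2.minAreaRect(np.array(C,np.float32)))
E
python3 -m inch '[[-1,[-0.04,-0.02,0.25],[0,0,0]],[-1,[-0.08,-0.02,0.5],[0,0,0]],[-1,[-0.08,-0.02,0.5],[0,0,0]]]'; python3 - <<'E'
from h import *
st(); print(np.round(sense()["tau"],2))
A=np.load("d_side.npz")["W"]
p,d=snapshot("side");W=zmap(d,camera_info("side"));s=sense();q1=s["q"][0];c,sn=np.cos(q1),np.sin(q1)
m=(W[...,2]>.25)&(W[...,2]<.82)&(np.linalg.norm(W-A,axis=-1)>.03);P=W[m]
# proximity of robot points to static lamp points (start clouds)
L=np.r_[np.load("d_top.npz")["W"].reshape(-1,3),A.reshape(-1,3)]
L=L[(L[:,2]>.15)&(L[:,2]<.7)&(L[:,0]>.29)&(L[:,0]<.7)&(L[:,1]<.12)&(L[:,1]>-.1)]
from scipy.spatial import cKDTree
dd,i=cKDTree(P).query(L[::3]);j=dd.argmin();print("min dist vis surf to lamp",dd[j].round(3),L[::3][j].round(3),P[i[j]].round(3))
# lamp points vs visible surface: lamp in front/behind same pixel
cv2.imwrite("pics/s6.png",p)
gp(.5975,-.0888,.033,14.45,8)
E
```

```text
[ 0.60343964 -0.08678312  0.041     ] [ 0.58829243 -0.09108214  0.041     ] [ 0.59586603 -0.08893263  0.041     ]
((597.2342529296875, -88.56130981445312), (75.77708435058594, 103.82730102539062), 14.550972938537598)
t: 3.6
tcp_pos: [0.5977, -0.0891, 0.0711]
tool_rot: [0.99, 0.126, 0.066, -0.01]
force: [0.8, 0.7, -0.1]
finger_gap: 0.999
t 3.6 tcp [ 0.5977 -0.0891  0.0711] yaw 14.55 zaxis [ 0.128  0.037 -0.991] F [ 0.77  0.73 -0.07] T [-0.03  0.09  0.01] gap 0.999 q [-0.373  0.687  1.701  0.134  0.651  0.841]
[-1.400e-01 -4.377e+01 -1.143e+01  2.200e-01 -6.600e-01 -4.000e-02]
min dist vis surf to lamp 0.001 [ 0.306 -0.013  0.382] [ 0.308 -0.013  0.382]
tcp target [ 0.6    -0.0882  0.0145]
shift [-0.065 -0.009  0.578] turn [-0.0003  0.0006  0.0003] deg 0.26
```

View pics/s6.png

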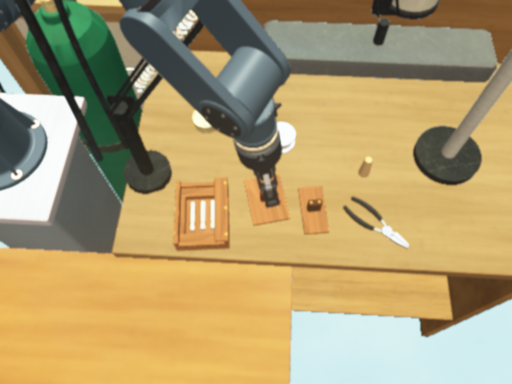

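```bash
python3 -m inch '[[-1,[-0.03,0,0.2],[0,0,0]],[-1,[-0.06,0,0.4],[0,0,0]],[-1,[-0.06,0,0.4],[0,0,0]]]'; python3 - <<'E'
from h import *
st(); print(np.round(sense()["tau"],2))
gp(.5975,-.0888,.033,14.45,8)
E
```

```text
t: 3.95
tcp_pos: [0.599, -0.0911, 0.0337]
tool_rot: [0.99, 0.126, 0.069, -0.009]
force: [2.5, 1.3, -1.2]
finger_gap: 1.002
t 3.95 tcp [ 0.599  -0.0911  0.0337] yaw 14.47 zaxis [ 0.134  0.034 -0.99 ] F [ 2.46  1.31 -1.21] T [-0.02 -0.04 -0.06] gap 1.002 q [-0.376  0.75   1.714  0.15   0.57   0.82 ]
[ 2.280e+00 -4.535e+01 -8.610e+00  2.000e-01 -5.500e-01 -4.000e-02]
tcp target [ 0.6    -0.0882  0.0145]
shift [-0.01  -0.026  0.193] turn [0.     0.0002 0.    ] deg 0.07
```

```bash
python3 - <<'E'
from h import *
p,d=snapshot("side");p,d=snapshot("wrist");cv2.imwrite("pics/w4.png",p)
st(); print(np.round(sense()["tau"],2))
E
```

```text
t 4.05 tcp [ 0.6004 -0.0914  0.0345] yaw 14.51 zaxis [ 0.136  0.033 -0.99 ] F [ 0.43 -0.54  0.35] T [-0.05  0.03  0.03] gap 1.001 q [-0.375  0.75   1.712  0.15   0.57   0.82 ]
[  8.12 -41.98  -8.27   0.34  -0.34  -0.  ]
```

View pics/w4.png

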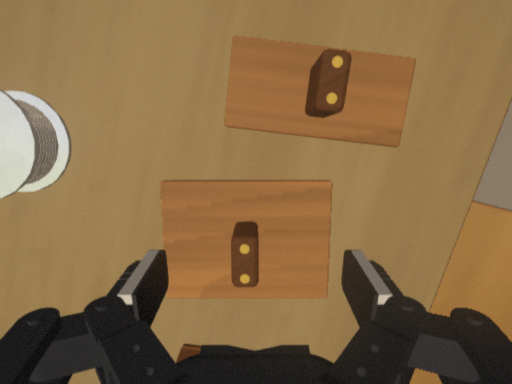

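```bash
python3 -m inch '[[-1,[0,0.1,-0.3],[0,0,0]],[-1,[0,0.1,-0.3],[0,0,0]]]'; python3 - <<'E'
from h import *
st(); print(np.round(sense()["tau"],2))
E
```

```text
t: 4.25
tcp_pos: [0.6015, -0.1015, 0.0667]
tool_rot: [0.989, 0.127, 0.072, -0.007]
force: [0.7, -0.6, 0.6]
finger_gap: 1.007
t 4.25 tcp [ 0.6015 -0.1015  0.0667] yaw 14.66 zaxis [ 0.142  0.031 -0.989] F [ 0.7  -0.65  0.61] T [-0.    0.04 -0.08] gap 1.007 q [-0.391  0.696  1.699  0.141  0.632  0.815]
[-2.200e-01 -4.356e+01 -9.190e+00  1.200e-01  2.000e-02 -2.000e-02]
```

```bash
cat > fk.py <<'E'
from h import *
from scipy.optimize import least_squares
S=[([-1.281,.528,1.433,0,1.181,-.179],[.2823,-.5571,.2307]),
([-1.136,.431,1.484,0,1.225,.176],[.3435,-.4756,.2722]),
([-1.139,.433,1.484,-.001,1.225,.176],[.342,-.4772,.271]),
([-.961,.396,1.456,.001,1.288,.352],[.4188,-.4049,.3019]),
([-.793,.388,1.538,0,1.224,.521],[.4635,-.3119,.2785]),
([-.58,.49,1.536,0,1.114,.738],[.5445,-.2245,.2214]),
([-.433,.578,1.625,.119,.84,.806],[.6022,-.1275,.149]),
([-.374,.604,1.668,.118,.76,.86],[.6011,-.0908,.1242]),
([-.375,.604,1.667,.118,.761,.86],[.6017,-.0915,.1247]),
([-.373,.687,1.701,.134,.651,.841],[.5977,-.0891,.0711]),
([-.376,.75,1.714,.150,.57,.82],[.599,-.0911,.0337]),
([-.375,.75,1.712,.150,.57,.82],[.6004,-.0914,.0345]),
([-.391,.696,1.699,.141,.632,.815],[.6015,-.1015,.0667])]
Y=lambda a:R.from_euler('y',a).as_matrix()
Z=lambda a:R.from_euler('z',a).as_matrix()
def fk(q,p):
    h,L1,e,L2,d,lat,a=p;A=Z(q[0]);B=A@Y(q[1]);C=B@Y(q[2])
    sh=A@[a,lat,h];el=sh+B@[0,0,L1];el2=el+C@[e,0,0];w=el2+C@[0,0,L2]
    t=w+C@Z(q[3])@Y(q[4])@[0,0,d];return sh,el,w,t,C
def fit():
    p0=np.array([.3,.45,0,.4,.29,.11,0])
    f=lambda p:np.r_[np.concatenate([(fk(q,p)[3]-t)/.0015 for q,t in S]),(p-p0)/[.1,.1,.03,.1,.03,.02,.001]]
    r=least_squares(f,p0);return r.x,r
if __name__=="__main__":
    p,r=fit();print(p.round(4),np.abs(r.fun[:-7]).max()*.0015,np.round(r.fun[:-7].reshape(-1,3)*1.5,1).tolist())
E
python3 fk.py
```

```text
[2.734e-01 5.820e-01 1.092e-01 3.920e-01 2.948e-01 1.111e-01 3.000e-04] 0.0006376128609201503 [[-0.3, 0.1, 0.6], [-0.1, -0.0, 0.2], [-0.3, 0.4, 0.2], [-0.2, 0.2, 0.0], [-0.1, -0.2, 0.2], [0.5, 0.3, 0.4], [-0.1, 0.3, 0.1], [0.3, -0.2, 0.0], [-0.1, -0.2, -0.3], [0.3, 0.0, -0.4], [-0.0, -0.3, -0.2], [-0.1, 0.1, -0.6], [-0.2, 0.3, -0.2]]
```

```bash
cat > cl.py <<'E'
from fk import *
p,_=fit()
A=np.load("d_side.npz")["W"]
def cloud(fn,q):
    W=np.load(fn)["W"];m=(W[...,2]>.2)&(W[...,2]<.82)&(np.linalg.norm(W-A,axis=-1)>.03);m[:,320:]=0
    sh,el,w,t,C=fk(q,p);return (W[m]-w)@C
def lamp():
    L=np.r_[np.load("d_top.npz")["W"].reshape(-1,3),A.reshape(-1,3)]
    L=L[(L[:,2]>.12)&(L[:,2]<.75)&(L[:,0]>.25)&(L[:,0]<.72)&(L[:,1]<.1)&(L[:,1]>-.1)]
    # drop the robot's/other flat surfaces: keep near rods only
    k=(L[:,1]<.075)&~((L[:,2]<.26)&(L[:,0]>.5));return L[k]
E
python3 - <<'E'
from cl import *
for fn,q in(("d_side3.npz",[-.58,.49,1.536,0,1.114,.738]),("d_side4.npz",[-.375,.604,1.667,.118,.761,.86])):
    P=cloud(fn,q);print(fn,len(P))
    for l0 in np.arange(-.12,.12,.02):
        o=[]
        for z0 in np.arange(-.45,.1,.05):
            k=(P[:,1]>=l0)&(P[:,1]<l0+.02)&(P[:,2]>=z0)&(P[:,2]<z0+.05)
            o.append(f"{P[k,0].min():+.2f},{P[k,0].max():+.2f}" if k.sum()>4 else "     -     ")
        print(f"y{l0:+.2f}",*o)
q=[-.375,.75,1.712,.150,.57,.82];sh,el,w,t,C=fk(q,p);print("contact cfg",sh.round(3),el.round(3),w.round(3),t.round(3))
L=lamp();Q=(L-w)@C
k=(Q[:,2]>-.4)&(Q[:,2]<.05)&(abs(Q[:,1])<.1)&(abs(Q[:,0])<.12);Q=Q[k]
print("lamp pts in forearm frame near:")
for z0 in np.arange(-.45,.1,.05):
    kk=(Q[:,2]>=z0)&(Q[:,2]<z0+.05)
    if kk.sum(): print(round(z0,2),"x",Q[kk,0].min().round(3),Q[kk,0].max().round(3),"y",Q[kk,1].min().round(3),Q[kk,1].max().round(3),kk.sum())
E
```

```text
d_side3.npz 27478
y-0.12      -           -           -           -           -           -           -           -           -           -           -     
y-0.10      -           -           -           -           -           -           -           -           -           -           -     
y-0.08      -           -           -           -           -           -           -           -      -0.02,+0.01 -0.02,+0.01      -     
y-0.06      -           -           -           -           -      +0.01,+0.02 -0.04,+0.04 -0.04,+0.04 -0.05,+0.04 -0.05,+0.03      -     
y-0.04      -           -           -           -           -           -           -      -0.04,-0.04 -0.04,-0.01 -0.04,+0.14 +0.04,+0.18
y-0.02      -           -           -           -           -           -      +0.01,+0.03      -      -0.04,-0.01 -0.04,+0.03 +0.01,+0.13
y+0.00      -      +0.45,+0.49      -      +0.22,+0.28 +0.26,+0.34      -      +0.03,+0.04      -      -0.04,-0.01 -0.04,+0.02 +0.01,+0.12
y+0.02      -      +0.43,+0.49      -      +0.23,+0.27 +0.27,+0.30      -           -           -      -0.04,
[... 1885 characters left out ...]
      -      +0.40,+0.48      -           -           -           -           -           -           -     
y+0.08      -           -           -      +0.43,+0.48      -           -           -           -           -           -           -     
y+0.10      -           -           -      +0.44,+0.48      -           -           -           -           -           -           -     
contact cfg [0.041 0.103 0.273] [ 0.41  -0.042  0.699] [ 0.56  -0.101  0.326] [ 0.6   -0.091  0.034]
lamp pts in forearm frame near:
-0.3 x 0.08 0.12 y -0.1 -0.057 443
-0.25 x 0.117 0.12 y -0.079 -0.076 4
-0.2 x -0.069 0.029 y 0.069 0.1 388
-0.15 x -0.042 0.12 y 0.013 0.1 3085
-0.1 x 0.038 0.12 y 0.025 0.072 580
```

```bash
cat >> cl.py <<'E'
def ikw(w):
    r=least_squares(lambda q:fk([*q,0,0,0],p)[2]-w,[-.4,.7,1.7]);return r.x,np.linalg.norm(r.fun)
def tool(yaw,tilt,roll=0):
    c,sn=np.cos(np.radians(yaw)),np.sin(np.radians(yaw))
    return R.from_matrix(np.array([[c,sn,0],[sn,-c,0],[0,0,-1]]))*R.from_euler('yx',[tilt,roll],degrees=True)
def box(Q,lo,hi):
    d=np.maximum(np.array(lo)-Q,Q-np.array(hi));o=np.linalg.norm(np.maximum(d,0),axis=1);i=np.minimum(d.max(1),0);return (o+i)
LP=None
def clear(q3):
    global LP
    if LP is None: LP=lamp()[::2]
    sh,el,w,t,C=fk([*q3,0,0,0],p);Q=(LP-w)@C
    return [box(Q,lo,hi).min().round(3) for lo,hi in(([-.045,.043,-.42],[.045,.068,.045]),([-.045,-.075,-.42],[.045,-.043,.045]),([-.045,-.068,-.045],[.045,.068,.05]))]
def cand(g,yaw,tilt,roll=0):
    T=tool(yaw,tilt,roll);t=np.array(g)+T.apply([0,0,.0187]);w=t-T.apply([0,0,p[4]]);q,e=ikw(w);return q,e,w,clear(q)
E
python3 - <<'E'
from cl import *
for q in([-.375,.604,1.667],[-.373,.687,1.701],[-.376,.75,1.714],[-.391,.696,1.699]): print(q,clear(q))
for tl in(-30,-20,-10,0,8,14,20,26,32,40):
    q,e,w,c=cand([.5975,-.0888,.033],14.45,tl);print(tl,q.round(3),round(e,4),w.round(3),c)
E
```

```text
[-0.375, 0.604, 1.667] [np.float64(-0.0), np.float64(0.054), np.float64(0.015)]
[-0.373, 0.687, 1.701] [np.float64(-0.01), np.float64(0.043), np.float64(0.032)]
[-0.376, 0.75, 1.714] [np.float64(-0.012), np.float64(0.038), np.float64(0.05)]
[-0.391, 0.696, 1.699] [np.float64(-0.004), np.float64(0.041), np.float64(0.038)]
-30 [-0.226  0.977  1.256] 0.0 [ 0.731 -0.054  0.272] [np.float64(-0.003), np.float64(0.028), np.float64(0.175)]
-20 [-0.256  0.907  1.379] 0.0 [ 0.689 -0.065  0.292] [np.float64(-0.012), np.float64(0.042), np.float64(0.156)]
-10 [-0.291  0.849  1.502] 0.0 [ 0.644 -0.077  0.305] [np.float64(-0.012), np.float64(0.055), np.float64(0.122)]
0 [-0.333  0.805  1.623] 0.0 [ 0.598 -0.089  0.309] [np.float64(-0.012), np.float64(0.05), np.float64(0.084)]
8 [-0.37   0.783  1.717] 0.0 [ 0.56  -0.098  0.306] [np.float64(-0.012), np.float64(0.038), np.float64(0.059)]
14 [-0.401  0.777  1.785] 0.0 [ 0.533 -0.105  0.301] [np.float64(-0.012), np.float64(0.028), np.float64(0.043)]
20 [-0.435  0.779  1.85 ] 0.0 [ 0.506 -0.112  0.292] [np.float64(-0.007), np.float64(0.02), np.float64(0.03)]
26 [-0.469  0.792  1.911] 0.0 [ 0.48  -0.119  0.281] [np.float64(-0.003), np.float64(0.014), np.float64(0.02)]
32 [-0.506  0.815  1.967] 0.0 [ 0.456 -0.125  0.267] [np.float64(0.001), np.float64(0.01), np.float64(0.013)]
40 [-0.555  0.864  2.033] 0.0 [ 0.426 -0.133  0.245] [np.float64(0.008), np.float64(0.014), np.float64(0.013)]
```

```bash
python3 - <<'E'
from cl import *
print("roll grasp: jaws along lid x")
for rl in(-40,-30,-20,-10,10,20):
    for yaw in(14.45+90,):
        q,e,w,c=cand([.5975,-.0888,.033],yaw,rl);print(rl,q.round(3),round(e,4),w.round(3),c)
print("relocated")
for y in(-.12,-.135,-.15):
  for tl in(0,8,16,24): 
    q,e,w,c=cand([.5975,y,.033],8,tl);print(y,tl,q.round(3),w.round(3),c)
print("place: gp near lid centre in box, tool tilt")
for tl in(-17,-8,0,8,15,25): 
    q,e,w,c=cand([.475,-.138,.065],6,tl);print(tl,q.round(3),w.round(3),c)
E
```

```text
roll grasp: jaws along lid x
-40 [-0.051  0.89   1.742] 0.0 [0.553 0.083 0.245] [np.float64(0.101), np.float64(-0.011), np.float64(0.074)]
-30 [-0.118  0.842  1.73 ] 0.0 [0.563 0.045 0.272] [np.float64(0.065), np.float64(-0.016), np.float64(0.056)]
-20 [-0.19   0.811  1.705] 0.0 [0.574 0.003 0.292] [np.float64(0.026), np.float64(-0.002), np.float64(0.054)]
-10 [-0.263  0.799  1.669] 0.0 [ 0.586 -0.042  0.305] [np.float64(-0.01), np.float64(0.033), np.float64(0.064)]
10 [-0.397  0.828  1.569] 0.0 [ 0.609 -0.135  0.305] [np.float64(-0.001), np.float64(0.045), np.float64(0.113)]
20 [-0.455  0.866  1.508] 0.0 [ 0.621 -0.18   0.292] [np.float64(0.026), np.float64(0.046), np.float64(0.152)]
relocated
-0.12 0 [-0.382  0.809  1.609] [ 0.598 -0.12   0.309] [np.float64(-0.008), np.float64(0.044), np.float64(0.096)]
-0.12 8 [-0.415  0.786  1.705] [ 0.559 -0.125  0.306] [np.float64(-0.001), np.float64(0.036), np.float64(0.069)]
-0.12 16 [-0.453  0.778  1.798] [ 0.522 -0.131  0.298] [np.float64(0.004), np.float64(0.027), np.float64(0.048)]
-0.12 24 [-0.494  0.787  1.885] [ 0.486 -0.136  0.285] [n
[... 936 characters left out ...]
, np.float64(0.058)]
place: gp near lid centre in box, tool tilt
-17 [-0.425  0.745  1.709] [ 0.555 -0.13   0.329] [np.float64(0.005), np.float64(0.037), np.float64(0.058)]
-8 [-0.466  0.699  1.81 ] [ 0.513 -0.134  0.338] [np.float64(0.014), np.float64(0.026), np.float64(0.034)]
0 [-0.509  0.67   1.9  ] [ 0.475 -0.138  0.341] [np.float64(0.02), np.float64(0.013), np.float64(0.029)]
8 [-0.559  0.655  1.99 ] [ 0.437 -0.142  0.338] [np.float64(0.027), np.float64(0.01), np.float64(0.027)]
15 [-0.607  0.657  2.068] [ 0.404 -0.145  0.332] [np.float64(0.03), np.float64(0.019), np.float64(0.03)]
25 [-0.686  0.69   2.175] [ 0.359 -0.15   0.315] [np.float64(0.019), np.float64(0.034), np.float64(0.03)]
```

```bash
python3 - <<'E'
from cl import *
for z in(.14,.1,.06,.033): print(z,cand([.5975,-.0888,z],104.45,20)[3],cand([.5975,-.0888,z],104.45,20)[0].round(3))
for y in (-.15,-.12): print(cand([.6,y,.16],60,10)[3])
gp(.5975,-.12,.15,104.45,20)
print(ray("top",309,190,0),ray("top",309,215,0))
E
```

```text
0.14 [np.float64(0.045), np.float64(0.063), np.float64(0.118)] [-0.455  0.71   1.475]
0.1 [np.float64(0.038), np.float64(0.055), np.float64(0.128)] [-0.455  0.766  1.493]
0.06 [np.float64(0.031), np.float64(0.049), np.float64(0.141)] [-0.455  0.825  1.505]
0.033 [np.float64(0.026), np.float64(0.046), np.float64(0.152)] [-0.455  0.866  1.508]
[np.float64(0.069), np.float64(0.068), np.float64(0.105)]
[np.float64(0.047), np.float64(0.065), np.float64(0.076)]
tcp target [ 0.5959 -0.1138  0.1324]
shift [ 0.011  0.109 -0.662] turn [ 0.0618  0.0261 -0.2421] deg 90.46
[ 0.59791706 -0.21896149  0.        ] [ 0.54405346 -0.21797105  0.        ]
```

```bash
python3 -m inch '[[-1,[0,0.2,-0.3],[0,0,0]],[-1,[0.01,0.2,-0.66],[0.01,0.005,-0.04]],[-1,[0.01,0.11,-0.66],[0.0618,0.0261,-0.2421]],[-1,[0.01,0.11,-0.66],[0.0618,0.0261,-0.2421]],[-1,[0.01,0.11,-0.66],[0.0618,0.0261,-0.2421]],[-1,[0.01,0.11,-0.66],[0.0618,0.0261,-0.2421]],[-1,[0.01,0.11,-0.66],[0.0618,0.0261,-0.2421]],[-1,[0.01,0.11,-0.66],[0.0618,0.0261,-0.2421]],[-1,[0.01,0.11,-0.66],[0.0618,0.0261,-0.2421]],[-1,[0.01,0.11,-0.66],[0.0618,0.0261,-0.2421]],[-1,[0.01,0.11,-0.66],[0.0618,0.0261,-0.2421]],[-1,[0.01,0.11,-0.66],[0.0618,0.0261,-0.2421]]]'; python3 - <<'E'
from h import *
p,d=snapshot("wrist");cv2.imwrite("pics/w5.png",p)
st(); print(np.round(sense()["tau"],2))
gp(.5975,-.0888,.08,104.45,20)
E
```

```text
t: 5.45
tcp_pos: [0.5939, -0.112, 0.1283]
tool_rot: [0.601, 0.779, 0.105, -0.141]
force: [-0.7, 0.1, 0.1]
finger_gap: 0.995
t 5.5 tcp [ 0.5943 -0.112   0.1282] yaw 104.72 zaxis [-0.093  0.334 -0.938] F [ 1.11 -1.08 -0.11] T [-0.15 -0.08 -0.01] gap 0.997 q [-0.497  0.713  1.446  0.266  1.245 -0.874]
[ -0.21 -48.6  -13.1    0.63   1.16  -0.18]
tcp target [ 0.5959 -0.0826  0.0624]
shift [0.035 0.094 0.714] turn [-0.0011 -0.0008  0.0007] deg 0.55
```

View pics/w5.png

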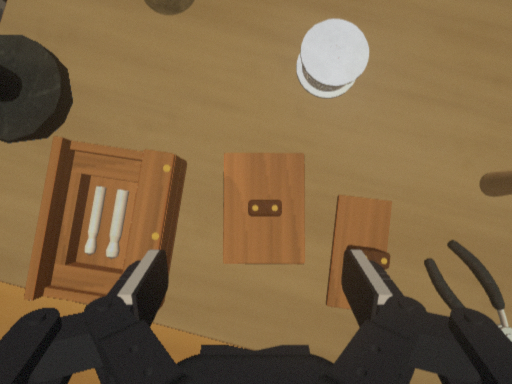

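```bash
python3 -m inch '[[-0.2,[0.01,0.04,0.3],[0,0,0]],[-0.2,[0.03,0.09,0.7],[-0.001,-0.001,0]],[-0.2,[0.03,0.09,0.7],[-0.001,-0.001,0]],[-0.2,[0.03,0.09,0.7],[-0.001,-0.001,0]]]'; python3 - <<'E'
from h import *
p,d=snapshot("wrist");cv2.imwrite("pics/w6.png",p)
st(); print(np.round(sense()["tau"],2))
gp(.5975,-.0888,.033,104.45,20)
E
```

```text
t: 5.9
tcp_pos: [0.5941, -0.0835, 0.0636]
tool_rot: [0.604, 0.778, 0.105, -0.138]
force: [-0.4, 0.1, 0.4]
finger_gap: 0.6
t 5.95 tcp [ 0.5952 -0.0846  0.0646] yaw 104.33 zaxis [-0.084  0.329 -0.941] F [-0.37  0.35  0.02] T [-0.13 -0.02 -0.01] gap 0.605 q [-0.458  0.79   1.501  0.294  1.099 -0.875]
[  0.53 -47.37 -10.65   0.67   0.98   0.  ]
tcp target [ 0.5959 -0.0826  0.0154]
shift [-0.151  0.012  0.468] turn [ 0.0001  0.0004 -0.0003] deg 0.18
```

View pics/w6.png

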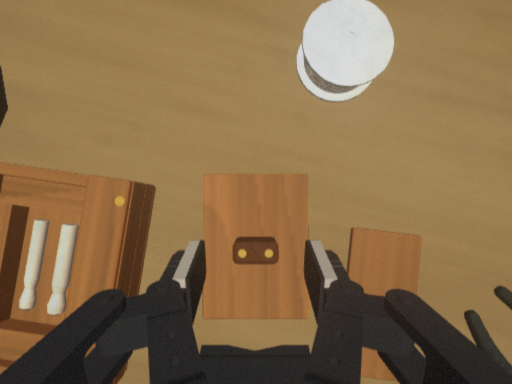

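```bash
python3 -m inch '[[-0.2,[-0.07,0.01,0.23],[0,0,0]],[-0.2,[-0.14,0.01,0.45],[0,0,0]],[-0.2,[-0.14,0.01,0.45],[0,0,0]]]'; python3 - <<'E'
from h import *
st(); print(np.round(sense()["tau"],2))
E
python3 -m inch '[[1,[0,0,0],[0,0,0]],[1,[0,0,0],[0,0,0]],[1,[0,0,0],[0,0,0]],[1,[0,0,0],[0,0,0]]]' 50; python3 - <<'E'
from h import *
st(); print(np.round(sense()["tau"],2))
E
```

```text
t: 6.25
tcp_pos: [0.5943, -0.0825, 0.0161]
tool_rot: [0.605, 0.777, 0.105, -0.138]
force: [-0.5, 0.4, -0.7]
finger_gap: 0.599
t 6.25 tcp [ 0.5943 -0.0825  0.0161] yaw 104.22 zaxis [-0.087  0.33  -0.94 ] F [-0.54  0.35 -0.67] T [-0.15 -0.04  0.03] gap 0.599 q [-0.456  0.863  1.512  0.308  1.021 -0.9  ]
[ -0.08 -49.45 -10.49   0.67   0.65  -0.05]
t: 6.65
tcp_pos: [0.5963, -0.0832, 0.0186]
tool_rot: [0.604, 0.778, 0.106, -0.135]
force: [0.7, -1.7, 7.1]
finger_gap: 0.316
t 6.65 tcp [ 0.5963 -0.0832  0.0186] yaw 104.32 zaxis [-0.082  0.328 -0.941] F [ 0.66 -1.72  7.07] T [-0.23  0.13  0.03] gap 0.316 q [-0.456  0.859  1.511  0.308  1.021 -0.9  ]
[ 1.320e+00 -4.572e+01 -8.340e+00  7.100e-01  7.800e-01 -4.000e-02]
```

```bash
python3 - <<'E'
from h import *
s=sense();T=R.from_quat(s["tool_rot"]);g=np.array(s["tcp_pos"])-T.apply([0,0,.0187]);print("gp",g.round(4))
gp(g[0],g[1]-.002,g[2]+.025,104.3,19.8)
gp(.590,-.146,g[2]+.025,96,20)
gp(.590,-.146,g[2]-.001,96,20)
E
```

```text
gp [ 0.5978 -0.0894  0.0362]
tcp target [ 0.5962 -0.0852  0.0436]
shift [ 0.066 -0.005 -0.242] turn [0.0003 0.0001 0.0001] deg 0.11
tcp target [ 0.5893 -0.1396  0.0436]
shift [-0.414 -0.206 -0.415] turn [-0.0075  0.0006  0.0217] deg 8.29
tcp target [ 0.5893 -0.1396  0.0176]
shift [-0.502 -0.206 -0.17 ] turn [-0.0075  0.0006  0.0217] deg 8.29
```

```bash
python3 -m inch '[[1,[0.07,0,-0.24],[0,0,0]],[1,[-0.05,-0.06,-0.3],[0,0,0]],[1,[-0.23,-0.13,-0.36],[-0.0037,0.0003,0.011]],[1,[-0.41,-0.2,-0.41],[-0.0075,0.0006,0.0217]],[1,[-0.41,-0.2,-0.41],[-0.0075,0.0006,0.0217]]]'; python3 - <<'E'
from h import *
p,d=snapshot("wrist");cv2.imwrite("pics/w7.png",p)
st(); print(np.round(sense()["tau"],2))
gp(.590,-.146,.0355,96,20)
E
```

```text
t: 7.15
tcp_pos: [0.5878, -0.1417, 0.0406]
tool_rot: [0.66, 0.731, 0.115, -0.13]
force: [0.9, 0.4, -1.0]
finger_gap: 0.314
t 7.2 tcp [ 0.5878 -0.1399  0.0407] yaw 95.85 zaxis [-0.039  0.342 -0.939] F [ 0.51  0.47 -0.38] T [-0.23 -0.05  0.03] gap 0.314 q [-0.555  0.826  1.508  0.316  1.053 -0.849]
[-9.900e-01 -4.985e+01 -1.102e+01  6.500e-01  8.900e-01  2.000e-02]
tcp target [ 0.5893 -0.1396  0.0179]
shift [-0.078  0.017  0.214] turn [-0.0005 -0.0003 -0.0004] deg 0.26
```

View pics/w7.png

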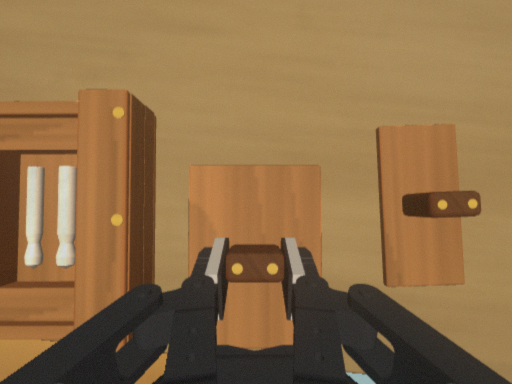

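```bash
python3 -m inch '[[1,[-0.04,0.01,0.1],[0,0,0]],[1,[-0.07,0.01,0.2],[0,0,0]],[1,[-0.07,0.01,0.2],[0,0,0]],[-0.3,[-0.07,0.01,0.2],[0,0,0]],[-0.3,[-0.07,0.01,0.2],[0,0,0]],[-0.3,[-0.07,0.01,0.2],[0,0,0]],[-0.3,[0.1,0.01,-0.25],[0,0,0]],[-0.3,[0.25,0.01,-0.65],[0,0,0]],[-0.3,[0.25,0.01,-0.65],[0,0,0]]]'; python3 - <<'E'
from h import *
p,d=snapshot("wrist");cv2.imwrite("pics/w8.png",p);st()
E
```

```text
t: 8.1
tcp_pos: [0.593, -0.1382, 0.116]
tool_rot: [0.658, 0.733, 0.117, -0.126]
force: [0.7, -0.5, 0.9]
finger_gap: 0.648
t 8.15 tcp [ 0.5914 -0.1376  0.1138] yaw 96.11 zaxis [-0.034  0.338 -0.94 ] F [ 0.13 -0.21 -0.13] T [-0.18 -0.08 -0.04] gap 0.654 q [-0.549  0.721  1.48   0.298  1.172 -0.804]
```

View pics/w8.png

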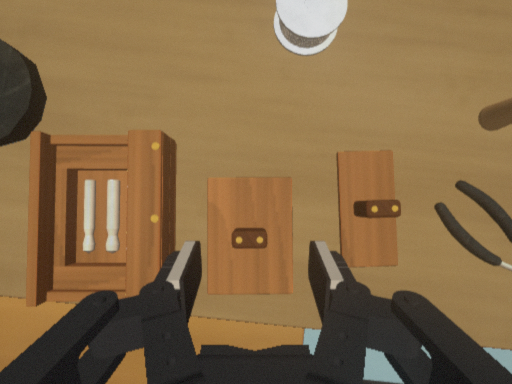

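```bash
python3 - <<'E'
from h import *
a=ray("wrist",239,240,.041);b=ray("wrist",259.5,240,.041);print((a+b)/2)
C=[ray("wrist",u,v,.007)[:2]*1000 for u,v in((207,177),(292,177),(293,294),(208,294))]
print(cv2.minAreaRect(np.array(C,np.float32)))
for nm,A,B,z,bx in(("lipin",(129,130),(128,298),.048,.026),("wallin",(53,133),(47,290),.042,-.044)):
    A=ray("wrist",*A,z)[:2];B=ray("wrist",*B,z)[:2];d=A-B;yaw=np.degrees(np.arctan2(-d[0],d[1]));y=np.radians(6)
    print(nm,np.linalg.norm(d).round(4),yaw.round(2),((A+B)/2-bx*np.array([np.cos(y),np.sin(y)])).round(4))
p,d=snapshot("top");cv2.imwrite("pics/t1.png",p);crop("",p,200,120,130,165,3.6,"pics/t1c.png")
E
```

```text
[ 0.58814684 -0.14020481  0.041     ]
((588.0136108398438, -139.79415893554688), (75.43983459472656, 102.96195220947266), 6.256002902984619)
lipin 0.1253 6.59 [ 0.4705 -0.1317]
wallin 0.1202 5.3 [ 0.4777 -0.1293]
```

View pics/t1c.png

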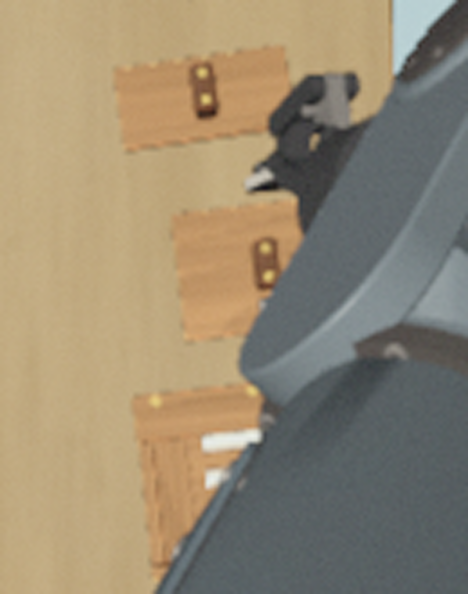

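```bash
python3 - <<'E'
from cl import *
for nm,g,yaw,t in(("above",[.588,-.14,.12],6.2,12),("gr",[.588,-.14,.033],6.2,12),("gr14",[.588,-.14,.033],6.2,16),("lift",[.588,-.14,.1],6.2,12),("mid",[.53,-.14,.11],6,0),("tilt",[.47,-.14,.095],6,-5),("in",[.475,-.138,.065],6,-5),("flat",[.475,-.138,.052],6,12),("up",[.475,-.138,.12],6,12)):
    q,e,w,c=cand(g,yaw,t);print(nm,q.round(3),[float(x) for x in c])
gp(.588,-.14,.1,6.2,12)
E
```

```text
above [-0.472  0.625  1.735] [0.032, 0.041, 0.05]
gr [-0.472  0.777  1.765] [0.017, 0.031, 0.062]
gr14 [-0.491  0.775  1.811] [0.019, 0.027, 0.054]
lift [-0.472  0.659  1.745] [0.028, 0.037, 0.048]
mid [-0.462  0.63   1.744] [0.026, 0.039, 0.043]
tilt [-0.49   0.627  1.842] [0.025, 0.023, 0.032]
in [-0.482  0.686  1.843] [0.016, 0.021, 0.03]
flat [-0.586  0.684  2.038] [0.026, 0.016, 0.026]
up [-0.586  0.532  2.007] [0.043, 0.018, 0.043]
tcp target [ 0.5919 -0.1396  0.0817]
shift [-0.131  0.016  0.275] turn [-0.0691 -0.0173  0.2401] deg 90.14
```

```bash
python3 -m inch '[[-0.2,[0,0,0],[-0.0691,-0.0173,0.2401]],[-0.2,[0,0,0],[-0.0691,-0.0173,0.2401]],[-0.2,[0,0,0],[-0.0691,-0.0173,0.2401]],[-0.2,[0,0,0],[-0.0691,-0.0173,0.2401]],[-0.2,[0,0,0],[-0.0691,-0.0173,0.2401]],[-0.2,[0,0,0],[-0.0691,-0.0173,0.2401]],[-0.2,[0,0,0],[-0.0691,-0.0173,0.2401]],[-0.2,[0,0,0],[-0.0691,-0.0173,0.2401]],[-0.2,[0,0,0],[-0.0691,-0.0173,0.2401]],[-0.2,[-0.07,0.01,0.15],[-0.0691,-0.0173,0.2401]],[-0.2,[-0.13,0.01,0.27],[-0.0691,-0.0173,0.2401]],[-0.2,[-0.13,0.01,0.27],[-0.0691,-0.0173,0.2401]]]'; python3 - <<'E'
from h import *
p,d=snapshot("wrist");cv2.imwrite("pics/w9.png",p)
st(); print(np.round(sense()["tau"],2))
gp(.588,-.14,.033,6.2,12)
E
```

```text
t: 9.4
tcp_pos: [0.5881, -0.1376, 0.0779]
tool_rot: [0.993, 0.054, 0.1, -0.008]
force: [0.0, 0.2, 0.1]
finger_gap: 0.6
t 9.45 tcp [ 0.589  -0.1382  0.0789] yaw 6.24 zaxis [ 0.2    0.027 -0.979] F [ 0.35 -0.63  0.3 ] T [-0.07  0.09 -0.04] gap 0.601 q [-0.473  0.663  1.749  0.214  0.572  0.818]
[  0.21 -42.23 -10.16   0.24  -0.52   0.1 ]
tcp target [ 0.5919 -0.1396  0.0147]
shift [-0.103  0.02   0.634] turn [-0.0008  0.001   0.0001] deg 0.46
```

View pics/w9.png

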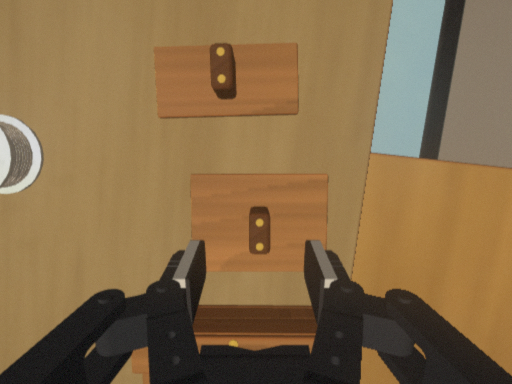

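```bash
python3 -m inch '[[-0.2,[-0.05,0.01,0.3],[-0.0008,0.001,0]],[-0.2,[-0.1,0.02,0.6],[-0.0008,0.001,0]],[-0.2,[-0.1,0.02,0.6],[-0.0008,0.001,0]],[1,[-0.1,0.02,0.6],[-0.0008,0.001,0]],[1,[-0.1,0.02,0.6],[-0.0008,0.001,0]],[1,[-0.1,0.02,0.6],[-0.0008,0.001,0]],[1,[-0.1,0.02,0.6],[-0.0008,0.001,0]],[1,[-0.1,0.02,0.6],[-0.0008,0.001,0]]]' 70; python3 - <<'E'
from h import *
p,d=snapshot("wrist");cv2.imwrite("pics/w10.png",p)
st(); print(np.round(sense()["tau"],2))
s=sense();T=R.from_quat(s["tool_rot"]);print((np.array(s["tcp_pos"])-T.apply([0,0,.0187])).round(4))
E
```

```text
t: 10.25
tcp_pos: [0.5943, -0.1417, 0.0221]
tool_rot: [0.993, 0.053, 0.108, -0.003]
force: [-0.7, -0.3, 6.9]
finger_gap: 0.146
t 10.3 tcp [ 0.5943 -0.1416  0.022 ] yaw 6.16 zaxis [ 0.214  0.018 -0.977] F [-2.48 -0.91  6.19] T [0.12 0.19 0.  ] gap 0.145 q [-0.473  0.766  1.763  0.269  0.442  0.757]
[  0.52 -40.73  -7.58   0.23  -0.58  -0.  ]
[ 0.5903 -0.142   0.0403]
```

View pics/w10.png

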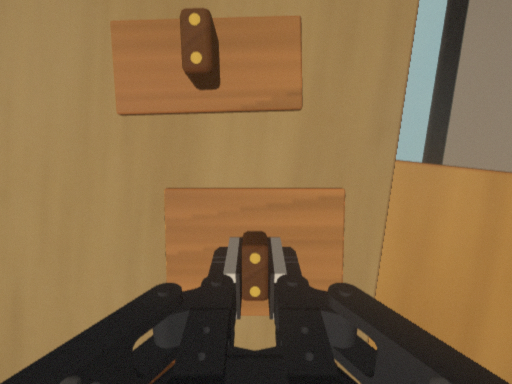

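```bash
cat > pl.py <<'E'
from h import *
tc=np.array([.5943,-.1416,.022]);Rt=R.from_quat([.993,.053,.108,-.003])
def ref():
    lo=np.array([.588,-.140,0.]);Rl=R.from_euler('z',6.2,degrees=True);return Rl.inv().apply(tc-lo),Rl.inv()*Rt
B=np.array([.4725,-.138,0.]);BY=6.0
def lid(xl,zl,th,y=0.,yaw=BY):
    """target: box-frame low edge (mm), tilt deg"""
    pr,Rr=ref();t=np.radians(th)
    Rb=R.from_euler('z',BY,degrees=True);o=B+Rb.apply([(xl-38*np.cos(t))/1000,y/1000,(zl+38*np.sin(t))/1000])
    Rl=R.from_euler('z',yaw,degrees=True)*R.from_euler('y',th,degrees=True)
    p=o+Rl.apply(pr);Rg=Rl*Rr;s=sense();R0=R.from_quat(s["tool_rot"])
    d=R0.inv().apply(p-s["tcp_pos"])*10;rv=(R0.inv()*Rg).as_rotvec()/(2*np.pi)
    print((xl,zl,th),"shift",d.round(3),"turn",rv.round(4),"tcp",p.round(4))
def cur():
    pr,Rr=ref();s=sense();Rl=R.from_quat(s["tool_rot"])*Rr.inv();o=np.array(s["tcp_pos"])-Rl.apply(pr)
    Rb=R.from_euler('z',BY,degrees=True).inv();ob=Rb.apply(o-B)*1000;lo=ob+(Rb*Rl).apply([38,0,0]);hi=ob+(Rb*Rl).apply([-38,0,0])
    e=(Rb*Rl).as_euler('ZYX',degrees=True);print("lid in box: low edge",lo.round(1),"high edge",hi.round(1),"yaw,tilt,roll",e.round(1))
E
python3 - <<'E'
from pl import *
cur();lid(155,60,0);lid(100,75,17)
E
```

```text
lid in box: low edge [152.6 -13.9   0. ] high edge [ 76.6 -14.2   0. ] yaw,tilt,roll [0.2 0.  0. ]
(155, 60, 0) shift [ 0.152 -0.138 -0.581] turn [-0.0002  0.      0.0006] tcp [ 0.5952 -0.1274  0.082 ]
(100, 75, 17) shift [-0.258 -0.137 -0.911] turn [-0.0002 -0.0472  0.0004] tcp [ 0.5482 -0.1323  0.1054]
```

```bash
python3 -m inch '[[1,[0.05,0,-0.25],[0,0,0]],[1,[0.15,-0.1,-0.58],[0,-0.01,0]],[1,[-0.1,-0.13,-0.8],[0,-0.03,0]],[1,[-0.26,-0.13,-0.91],[0,-0.047,0]],[1,[-0.26,-0.13,-0.91],[0,-0.047,0]]]'; python3 - <<'E'
from pl import *
p,d=snapshot("wrist");cv2.imwrite("pics/w11.png",p)
p,d=snapshot("side");cv2.imwrite("pics/s7.png",p)
st(); print(np.round(sense()["tau"],2))
cur();lid(40,70,17);lid(-17,60,17)
E
```

```text
t: 10.8
tcp_pos: [0.5492, -0.1328, 0.1054]
tool_rot: [0.998, 0.054, -0.039, 0.005]
force: [0.8, 0.5, -1.3]
finger_gap: 0.151
t 10.9 tcp [ 0.548  -0.1323  0.1035] yaw 6.11 zaxis [-0.078 -0.011 -0.997] F [-0.52 -0.59 -0.93] T [-0.   -0.03 -0.02] gap 0.144 q [-0.413  0.648  1.641 -0.053  0.921  1.084]
[ 1.700e-01 -4.496e+01 -1.270e+01 -1.500e-01  2.800e-01  1.000e-02]
lid in box: low edge [99.8  0.2 73.2] high edge [27.1 -0.1 95.3] yaw,tilt,roll [ 0.2 16.9  0.2]
(40, 70, 17) shift [-0.593 -0.001  0.079] turn [-0.0004 -0.0002  0.0005] tcp [ 0.4886 -0.1386  0.1004]
(-17, 60, 17) shift [-1.154 -0.003  0.223] turn [-0.0004 -0.0002  0.0005] tcp [ 0.4319 -0.1446  0.0904]
```

View pics/w11.png

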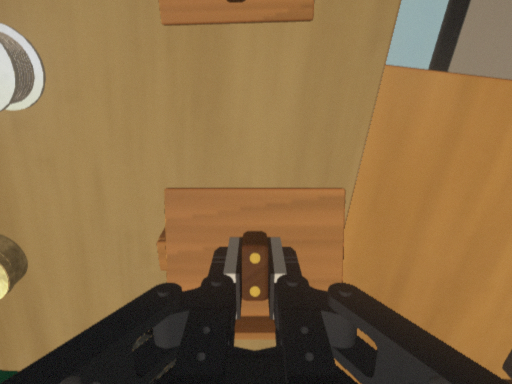

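View pics/s7.png

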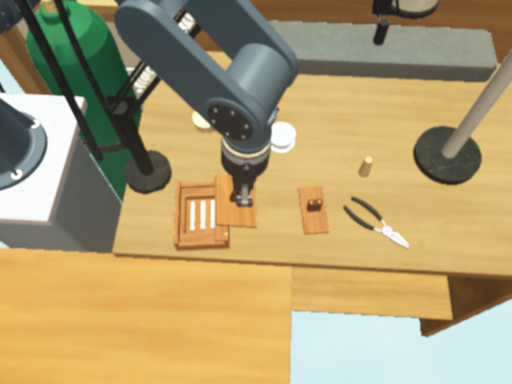

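```bash
python3 - <<'E'
from cl import *
for g,t in(([.43,-.145,.109],-5),([.43,-.145,.09],-5),([.46,-.14,.09],-5)): print(cand(g,6,t)[3],cand(g,6,t)[0])
E
python3 -m inch '[[1,[-0.3,0,0.04],[0,0,0]],[1,[-0.59,0,0.08],[0,0,0]],[1,[-0.8,0,0.13],[0,0,0]],[1,[-0.95,0,0.17],[0,0,0]],[1,[-0.95,0,0.17],[0,0,0]]]'; python3 - <<'E'
from pl import *
st(); print(np.round(sense()["tau"],2))
cur();lid(-17,60,17);lid(-17,41.5,17)
E
```

```text
[np.float64(0.036), np.float64(0.011), np.float64(0.036)] [-0.53989941  0.57087517  1.92724392]
[np.float64(0.032), np.float64(0.009), np.float64(0.032)] [-0.53989941  0.60894719  1.93730538]
[np.float64(0.024), np.float64(0.018), np.float64(0.029)] [-0.49953259  0.62891553  1.86875278]
t: 11.4
tcp_pos: [0.4487, -0.1419, 0.0933]
tool_rot: [0.998, 0.052, -0.043, 0.002]
force: [0.3, 0.7, -0.5]
finger_gap: 0.141
t 11.4 tcp [ 0.4487 -0.1419  0.0933] yaw 5.99 zaxis [-0.085 -0.008 -0.996] F [ 0.28  0.74 -0.52] T [ 0.03 -0.07 -0.02] gap 0.141 q [-0.513  0.583  1.879 -0.072  0.752  1.008]
[ -0.46 -38.26  -8.65  -0.19   0.19  -0.05]
lid in box: low edge [-0.2  1.1 62.9] high edge [-72.7   0.9  85.4] yaw,tilt,roll [ 0.1 17.3  0.4]
(-17, 60, 17) shift [-0.167  0.009  0.044] turn [-0.001   0.0008  0.0001] tcp [ 0.4319 -0.1446  0.0904]
(-17, 41.5, 17) shift [-0.151  0.009  0.228] turn [-0.001   0.0008  0.0001] tcp [ 0.4319 -0.1446  0.0719]
```

```bash
python3 - <<'E'
from pl import *
lid(0,37,17);lid(20,30.5,17);lid(30,27,17);lid(39,24,17)
E
```

```text
(0, 37, 17) shift [0.022 0.009 0.259] turn [-0.001   0.0008  0.0001] tcp [ 0.4488 -0.1428  0.0674]
(20, 30.5, 17) shift [0.227 0.009 0.306] turn [-0.001   0.0008  0.0001] tcp [ 0.4687 -0.1407  0.0609]
(30, 27, 17) shift [0.33  0.009 0.333] turn [-0.001   0.0008  0.0001] tcp [ 0.4786 -0.1396  0.0574]
(39, 24, 17) shift [0.422 0.009 0.355] turn [-0.001   0.0008  0.0001] tcp [ 0.4876 -0.1387  0.0544]
```

```bash
python3 -m inch '[[1,[0.01,0.01,0.13],[0,0,0]],[1,[0.02,0.01,0.26],[0,0,0]],[1,[0.02,0.01,0.26],[0,0,0]],[1,[0.12,0.01,0.285],[0,0,0]],[1,[0.22,0.01,0.305],[0,0,0]],[1,[0.22,0.01,0.305],[0,0,0]]]'; python3 - <<'E'
from pl import *
p,d=snapshot("side");cv2.imwrite("pics/s8.png",p);crop("",p,150,150,130,110,5,"pics/s8c.png")
p,d=snapshot("wrist");cv2.imwrite("pics/w12.png",p)
st(); print(np.round(sense()["tau"],2))
cur();lid(30,27,17);lid(39,24,17)
E
```

```text
t: 12.0
tcp_pos: [0.4743, -0.1425, 0.0623]
tool_rot: [0.998, 0.054, -0.039, 0.005]
force: [0.3, 0.2, -1.0]
finger_gap: 0.146
t 12.1 tcp [ 0.4721 -0.1418  0.0624] yaw 6.13 zaxis [-0.08  -0.012 -0.997] F [-0.35 -0.64 -1.05] T [-0.04 -0.09  0.04] gap 0.145 q [-0.489  0.657  1.841 -0.074  0.71   1.032]
[ 3.000e-02 -4.019e+01 -8.330e+00 -1.100e-01  2.000e-01  0.000e+00]
lid in box: low edge [23.3 -1.4 32. ] high edge [-49.4  -1.6  54.2] yaw,tilt,roll [ 0.2 17.   0.1]
(30, 27, 17) shift [ 0.071 -0.015  0.044] turn [-0.0003  0.0001  0.0005] tcp [ 0.4786 -0.1396  0.0574]
(39, 24, 17) shift [ 0.163 -0.015  0.067] turn [-0.0003  0.0001  0.0005] tcp [ 0.4876 -0.1387  0.0544]
```

View pics/s8c.png

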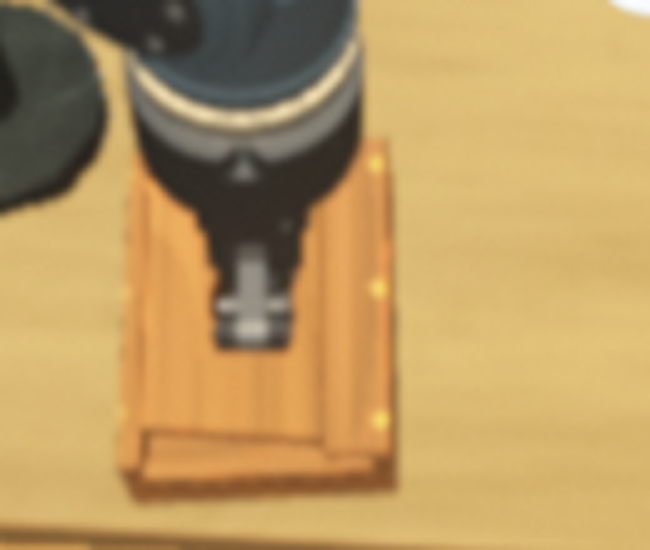

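View pics/w12.png

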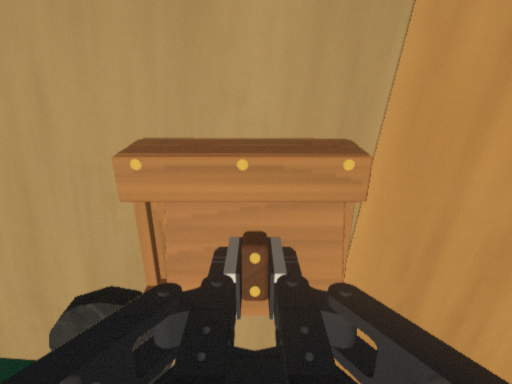

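```bash
sed -i 's/B=np.array(\[.4725,-.138,0.\])/B=np.array([.4725,-.1335,0.])/' pl.py; python3 - <<'E'
from pl import *
lid(30,27,17);lid(39,24,17)
E
python3 -m inch '[[1,[0.03,-0.04,0.02],[0,0,0]],[1,[0.07,-0.06,0.045],[0,0,0]],[1,[0.07,-0.06,0.045],[0,0,0]],[1,[0.12,-0.06,0.057],[0,0,0]],[1,[0.16,-0.06,0.067],[0,0,0]],[1,[0.16,-0.06,0.067],[0,0,0]]]'; python3 - <<'E'
from pl import *
p,d=snapshot("wrist");cv2.imwrite("pics/w13.png",p)
p,d=snapshot("side");cv2.imwrite("pics/s9.png",p);crop("",p,150,150,130,110,5,"pics/s9c.png")
st(); print(np.round(sense()["tau"],2))
cur();lid(39,24,17);lid(39,23,0)
E
```

```text
(30, 27, 17) shift [ 0.075 -0.06   0.044] turn [-0.0003  0.0001  0.0005] tcp [ 0.4786 -0.1351  0.0574]
(39, 24, 17) shift [ 0.167 -0.06   0.066] turn [-0.0003  0.0001  0.0005] tcp [ 0.4876 -0.1342  0.0544]
t: 12.7
tcp_pos: [0.4855, -0.1342, 0.0539]
tool_rot: [0.998, 0.053, -0.042, 0.003]
force: [-1.8, -0.3, -0.9]
finger_gap: 0.143
t 12.8 tcp [ 0.4855 -0.1342  0.054 ] yaw 6.1 zaxis [-0.082 -0.011 -0.997] F [-1.77 -0.6  -1.8 ] T [-0.16  0.34  0.01] gap 0.149 q [-0.464  0.681  1.815 -0.072  0.715  1.056]
[ 7.10e-01 -4.19e+01 -9.02e+00  1.90e-01 -1.60e-01 -1.00e-02]
lid in box: low edge [36.9  0.3 23.5] high edge [-35.8   0.1  45.9] yaw,tilt,roll [ 0.2 17.2  0.2]
(39, 24, 17) shift [ 0.02   0.002 -0.006] turn [-0.0005  0.0004  0.0004] tcp [ 0.4876 -0.1342  0.0544]
(39, 23, 0) shift [-0.05   0.001  0.094] turn [-0.0005  0.0477  0.0006] tcp [ 0.4798 -0.135   0.045 ]
```

View pics/s9c.png

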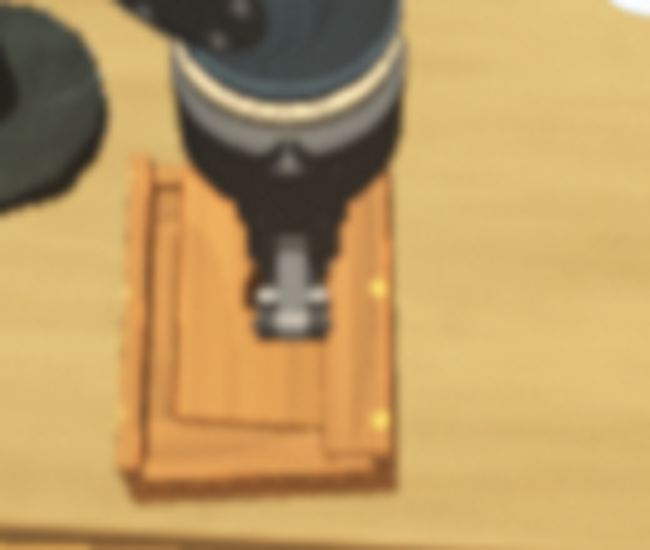

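View pics/w13.png

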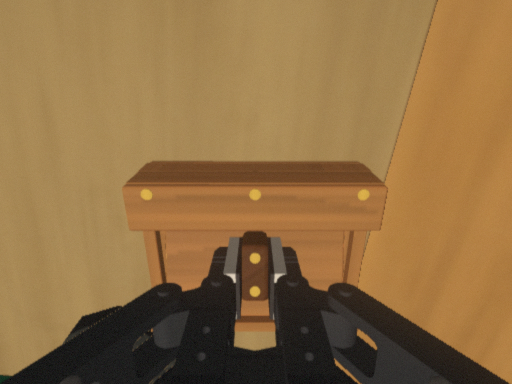

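```bash
python3 - <<'E'
from pl import *
for t,z in((12,23.5),(6,23),(0,22.5)): lid(37,z,t)
E
```

```text
(37, 23.5, 12) shift [-0.023  0.002  0.025] turn [-0.0005  0.0143  0.0005] tcp [ 0.483  -0.1347  0.0517]
(37, 23, 6) shift [-0.048  0.002  0.062] turn [-0.0005  0.031   0.0005] tcp [ 0.4803 -0.135   0.0482]
(37, 22.5, 0) shift [-0.07   0.001  0.101] turn [-0.0005  0.0477  0.0006] tcp [ 0.4778 -0.1352  0.0445]
```

```bash
python3 -m inch '[[1,[-0.023,0,0.025],[0,0.014,0]],[1,[-0.035,0,0.043],[0,0.022,0]],[1,[-0.048,0,0.062],[0,0.031,0]],[1,[-0.048,0,0.062],[0,0.031,0]],[1,[-0.06,0,0.08],[0,0.039,0]],[1,[-0.07,0,0.095],[0,0.047,0]],[1,[-0.07,0,0.095],[0,0.047,0]]]'; python3 - <<'E'
from pl import *
p,d=snapshot("wrist");cv2.imwrite("pics/w14.png",p)
p,d=snapshot("side");cv2.imwrite("pics/s10.png",p);crop("",p,150,150,130,110,5,"pics/s10c.png")
st(); print(np.round(sense()["tau"],2))
cur();lid(37,22,0)
E
```

```text
t: 13.5
tcp_pos: [0.4776, -0.1349, 0.045]
tool_rot: [0.993, 0.052, 0.106, -0.005]
force: [0.7, -0.4, -1.2]
finger_gap: 0.151
t 13.6 tcp [ 0.4793 -0.1357  0.0454] yaw 6.12 zaxis [ 0.211  0.019 -0.977] F [-0.74 -0.38 -1.45] T [-0.06  0.14  0.05] gap 0.142 q [-0.582  0.661  2.038  0.457  0.304  0.455]
[-1.600e-01 -3.673e+01 -3.760e+00  2.600e-01 -3.100e-01 -3.000e-02]
lid in box: low edge [38.4 -0.5 23.4] high edge [-37.6  -0.7  23.6] yaw,tilt,roll [0.2 0.2 0.1]
(37, 22, 0) shift [-0.017 -0.006  0.011] turn [-0.0004  0.0004  0.0005] tcp [ 0.4778 -0.1352  0.044 ]
```

View pics/s10c.png

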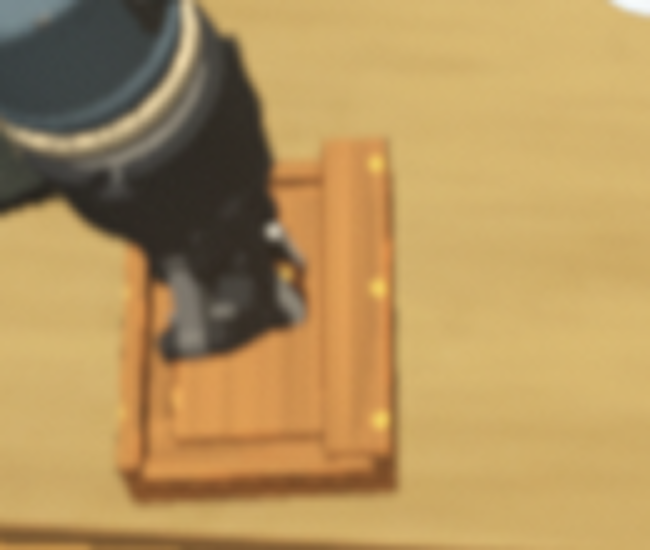

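View pics/w14.png

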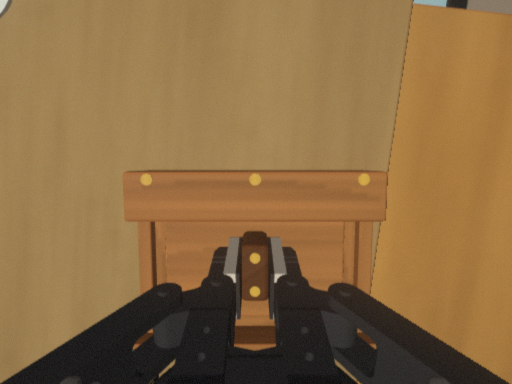

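```bash
python3 -m inch '[[1,[-0.01,0,0.015],[0,0,0]],[1,[-0.01,0,0.025],[0,0,0]],[1,[-0.01,0,0.025],[0,0,0]]]'; python3 - <<'E'
from pl import *
st();cur()
E
```

```text
t: 13.9
tcp_pos: [0.4794, -0.1359, 0.044]
tool_rot: [0.993, 0.053, 0.108, -0.003]
force: [-2.0, -1.8, 10.8]
finger_gap: 0.142
t 13.9 tcp [ 0.4794 -0.1359  0.044 ] yaw 6.19 zaxis [ 0.214  0.018 -0.977] F [-1.97 -1.81 10.79] T [-0.01  0.19 -0.06] gap 0.142 q [-0.583  0.665  2.04   0.471  0.296  0.439]
lid in box: low edge [38.5 -0.7 22. ] high edge [-37.5  -1.   22. ] yaw,tilt,roll [ 0.2  0.  -0. ]
```

```bash
python3 -m inch '[[0.3,[0,0,-0.01],[0,0,0]],[0.2,[0,0,-0.01],[0,0,0]],[0.2,[0,0,-0.01],[0,0,0]],[0.2,[0,0,-0.01],[0,0,0]]]'; python3 - <<'E'
from pl import *
st()
p,d=snapshot("wrist");cv2.imwrite("pics/w15.png",p)
E
python3 -m inch '[[0.2,[0,0,-0.2],[0,0,0]],[0.2,[0,0,-0.45],[0,0,0]],[0.2,[0,0,-0.8],[0,0,0]],[0.2,[0,0,-0.8],[0,0,0]]]'; python3 - <<'E'
from pl import *
st()
p,d=snapshot("wrist");cv2.imwrite("pics/w16.png",p);print(np.round(sense()["tau"],2));go([.5,-.25,.2])
E
```

```text
t: 14.3
tcp_pos: [0.4778, -0.1352, 0.0434]
tool_rot: [0.993, 0.053, 0.106, -0.004]
force: [-0.4, 0.4, -0.3]
finger_gap: 0.397
t 14.3 tcp [ 0.4778 -0.1352  0.0434] yaw 6.16 zaxis [ 0.211  0.02  -0.977] F [-0.39  0.37 -0.26] T [-0.05  0.12  0.01] gap 0.397 q [-0.583  0.665  2.042  0.469  0.298  0.44 ]
t: 14.75
tcp_pos: [0.4617, -0.1376, 0.1247]
tool_rot: [0.993, 0.053, 0.109, -0.002]
force: [0.7, -0.1, -0.1]
finger_gap: 0.401
t 14.75 tcp [ 0.4617 -0.1376  0.1247] yaw 6.19 zaxis [ 0.215  0.016 -0.976] F [ 0.68 -0.09 -0.1 ] T [-0.03  0.11  0.01] gap 0.401 q [-0.61   0.473  2.035  0.299  0.482  0.599]
[  0.06 -33.48  -8.34   0.23  -0.35   0.05]
shift [ 0.42   1.165 -0.685] turn [0. 0. 0.] deg 0.0
```

View pics/w16.png

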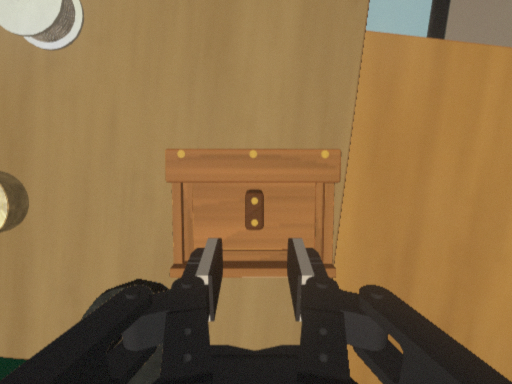

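Lid lies in the pocket, centred and apparently flat. I'll pull back to −y and check it from the fixed cameras with depth.

```bash
python3 -m inch '[[0.2,[0.2,0.3,-0.4],[0,0,0]],[0.2,[0.4,0.6,-0.7],[0,0,0]],[0.2,[0.4,1,-0.7],[0,0,0]],[0.2,[0.4,1,-0.7],[0,0,0]]]' >/dev/null; python3 -m inch '[[0.2,[0,0.5,0],[0,0,0]],[0.2,[0,1,0],[0,0,0]],[0.2,[0,1,0],[0,0,0]],[0.2,[0,1,0],[0,0,0]],[0.2,[0,1,0],[0,0,0]]]'; python3 - <<'E'
from h import *
st()
for n,roi in(("side",(150,150,190,110)),("top",(200,120,130,165))):
    p,d=snapshot(n);W=zmap(d,camera_info(n));crop("",p,*roi,4 if n=="side" else 3.5,f"pics/fin_{n}.png")
    y=np.radians(6);Q=(W-[.4725,-.1335,0]);bx=Q[...,0]*np.cos(y)+Q[...,1]*np.sin(y);by=-Q[...,0]*np.sin(y)+Q[...,1]*np.cos(y)
    for nm,a,b,c,e in(("-x strip",-.03,-.02,-.045,.045),("mid",-.01,.0,.02,.045),("mid-",-.01,.0,-.045,-.02),("+x",.014,.02,.015,.045),("+x-",.014,.02,-.045,-.015)):
        m=(bx>a)&(bx<b)&(by>c)&(by<e);z=W[...,2][m];print(n,nm,m.sum(),"z med",np.median(z).round(4) if m.sum() else None)
E
```

```text
t: 15.7
tcp_pos: [0.5051, -0.3305, 0.1974]
tool_rot: [0.993, 0.053, 0.105, -0.006]
force: [-0.5, 0.8, 0.7]
finger_gap: 0.398
t 15.7 tcp [ 0.5051 -0.3305  0.1974] yaw 6.12 zaxis [ 0.208  0.024 -0.978] F [-0.49  0.81  0.71] T [-0.02  0.03 -0.04] gap 0.398 q [-0.851  0.489  1.646  0.222  0.898  0.483]
side -x strip 197 z med 0.0292
side mid 55 z med 0.0292
side mid- 58 z med 0.0293
side +x 35 z med 0.0292
side +x- 51 z med 0.0295
top -x strip 216 z med 0.0305
top mid 58 z med 0.0305
top mid- 60 z med 0.0314
top +x 44 z med 0.0306
top +x- 43 z med 0.0302
```

View pics/fin_side.png

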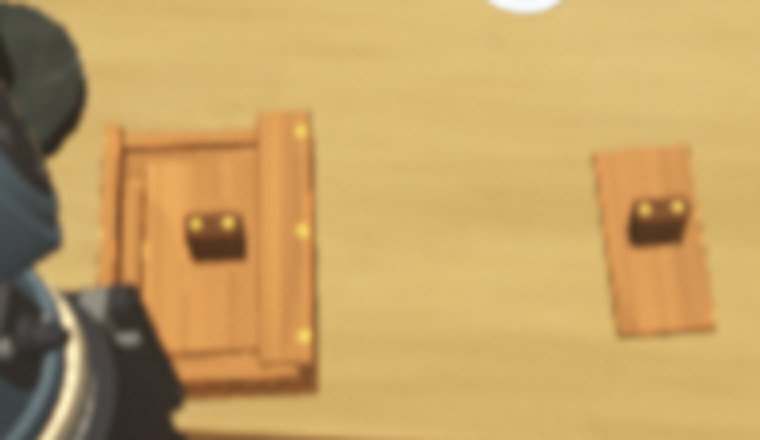

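View pics/fin_top.png

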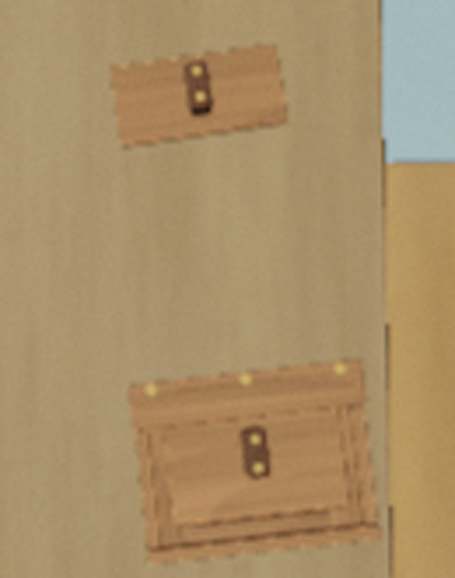

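```bash
python3 -c "
from station import sign_off,sense
print(sense()['t']);print(sign_off())"
```

```text
15.8
the job is handed in; nothing more can be done
None
```

The box is closed with the wide lid. I tucked its +x edge under the lip at a 17° tilt, lowered the opposite edge inside the facing wall, pressed lightly (about 11 N), let go and backed away. I handed the job in at 15.8 s of the 38 s allowed.

**Last checks:**
- In both fixed cameras the lid's top reads level at about 29–31 mm, against an expected 29 mm (22 mm ledge plus 7 mm board).
- The last gripper-camera picture, taken just after letting go, shows it centred between the side walls.
- The narrow lid is still where it was.
- The gripper is clear of everything.

**What went wrong or disagreed:**
- **Lamp contact:** on the first try at the lid, the forearm touched the desk lamp. I inferred this from joint 1's torque rising to about 8 N m, which I estimate as about 20 N of contact, under the 40 N limit. I backed off at once.
- **Extra move:** to keep clear of the lamp I gripped the lid's bar the other way, moved the lid about 5 cm, set it down and gripped it again.
- **Camera disagreement:** the views differed by up to about 5 mm on the box's position. I corrected the sideways error by about 5 mm using the gripper camera before lowering the lid.

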